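Torque the blade nut of a blender jug with a click wrench

TASK

A new seal has been fitted in the blender jug, which stands upside down, and the click wrench has been left on its brass blade nut. Turn the wrench clockwise (seen from above) until it clicks over, and stop right there, because pulling on past the click cracks the jug. Then lift the wrench off, leaving the nut tight, and lay it down gently, its whole length on the blue tool mat; leave the jug and the spice jar, jam jar and pepper mill alone.

Things in the scene. Friction and masses are not known exactly. Their poses are not given: they have to be found in the camera images.
- jug: clear blender jug, black base, upside down in a black rubber holding ring (diameter 196 mm) fixed to the worktop. Origin on the worktop, on the axis of jug and nut. Flat upturned base: black disc of radius 69 mm, top 165 mm above the worktop. The jug's side handle reaches 124 mm from the axis, 129 degrees from the jug's x axis towards its y axis, below the base's top
- nut_top (a point): centre of the top face of the brass hexagon nut (32 mm across flats, 16 mm tall, standing on the jug's base, so its top is 181 mm above the worktop)
- nut (a joint): turn of the brass nut, rad: 0 at the start, growing clockwise seen from above (tightening). It first runs with little resistance (about 0.4 N m), then comes up hard on its seal after 0.22 to 0.44 rad; where exactly differs each time and cannot be seen
- wrench: ring head of the steel click wrench. Origin at the centre of the ring's underside; x along the wrench towards its grip, z up as it lies. The ring (outside 55 mm, 16 mm thick, through hexagon hole 33.2 mm across flats) sits over the nut at the start, resting on the jug's base, handle roughly to the robot's right. It has about 0.06 rad of play each way on the nut.
- grip_center (a point): point on the handle's axis 165 mm from the ring's centre, on the black round rubber grip (diameter 26 mm, from 124 to 246 mm from the ring's centre), 13 mm above the wrench's underside; x along the handle away from the ring. Between neck and rubber grip the handle is a round steel tube, diameter 19 mm, its axis 12.5 mm above the underside
- handle_end (a point): far end of the handle (red setting knob, diameter 26 mm) on its axis, 269 mm from the ring's centre, 13 mm above the wrench's underside
- wrench_handle (a joint): click joint between ring head and handle, rad: 0 straight, growing as the handle turns clockwise past the head. Shut until the torque about its pivot is 1.3 N m (11 N sideways at grip_center, less if the hand twists it too), then it breaks over and the pull drops, to a third at 0.12. Click counts from 0.03; beyond 0.12 on the nut it is over-tightened; hard stop 0.16. Springs straight when let go
- mat: blue silicone tool mat, 345 x 150 mm, fixed to the worktop left of the jug. Origin at the centre of its underside, x along its length, pointing roughly to the robot's right. Floor 3 mm above the worktop, rounded rim 8 mm wide and 8 mm high
- spice_jar: glass spice jar with red cap, diameter 45 mm, height 106 mm, behind the work; origin at the centre of its underside
- jam_jar: jam jar with gold lid, diameter 70 mm, height 101 mm, behind the work; origin at the centre of its underside
- pepper_mill: dark wooden pepper mill, diameter 58 mm, height 160 mm, behind the work; origin at the centre of its underside
- pivot (a point): upright pivot of the wrench's click joint, 50 mm from the ring's centre along the wrench, at the height of the wrench's underside; axes as wrench. It lies in the flat-sided steel neck (from 27 to 69 mm from the ring's centre, 20 mm wide, 16 mm high), the best place to lift by: the wrench weighs about 0.55 kg and its centre of mass lies 55 to 62 mm from the ring's centre

How it is judged:
By the outcome, as a careful person would: the job done as asked, in the order asked, and still so for the second after the job is handed in, with the robot touching nothing.
It also fails if it takes over 64 s, if anything falls off the work surface, if the arm or the gripper's body presses on something with over 40 N, if the wrist force passes 120 N, or if a joint passes its speed limit or range.

ROBOT

A 6-joint arm with a two-finger parallel gripper is mounted at the origin on a cart in front of the work surface, level with it; the furniture and walls round the work are solid. World frame = base frame: x ahead of the robot, y to its left, z up, the work surface at z = 0. Lengths are in mm, angles in rad, forces in N, time in s.
With the tool pointing down it reaches from about 350 to 875 mm from the base axis. Payload 4.2 kg.
Tool frame: the origin (TCP) lies midway between the tips of the shut fingers; the grasp point (between the pads) lies 19 mm behind it (tcp_to_grasp is the distance from the TCP to the grasp point, in mm); z points along the fingers, y is the line along which they close (so a half turn about z gives the same grasp; the last joint's range is limited). The gripper opens to 85 mm and grips with 20 to 120 N. Pads are 22 mm wide; open, the fingers measure 114 mm over their backs; the gripper's body (76 mm by 85 mm) begins 54 mm behind the grasp point. The pads swing forward as they close: fully open they stand 13 mm farther back than shut.
Start: joints at [1.603, 0.385, 0.008, 0, -1.194, -0.259], TCP at [140.507, 608.98, 193.912] pointing down, gripper open.
Joint ranges: [-3.14, 3.14], [-1.21, 2.06], [-1.07, 1.41], [-3.16, 2.05], [-2.99, -0.16], [-3.1, 3.1]. Speed limits (rad/s): [2.79, 2.79, 3.14, 3.14, 3.14, 3.14].

INTERFACE

Orientations are given as a unit quaternion [x, y, z, w].
In Python, from bench import read_state, get_image, job_done, tcp_to_grasp gives the robot as it stands.
- The arm moves only by the tool jog_arm, never from a script. Its argument "plan" is a list of rows, each a list of 3 entries, a list of its own where there are three numbers: the finger opening in mm, from 0 to 85.4, then the shift along the tool's x, y, z as a fraction of full scale, then the turn, a rotation vector about the tool's x, y, z as a fraction of full scale. A call has 1 to 10 rows; each row is the pose to reach, as a shift and turn from the pose commanded when the call began, along the tool's axes at that moment; what a row does not reach only later rows make up. Full scale, the value 1, is 0.1 m for a shift and 60 degrees for a turn. A row lasts 1/8 s, in which the tool goes at most 62.5 mm and 10.7 degrees, less where a joint would pass 70% of its speed; a pose out of reach is approached as far as the arm can. A call with a number of a shift or a turn outside -1 to 1 is refused whole. A call with a gripper value outside its range is refused whole. The fingers move at their own pace and stop on an object; the grip force is fixed at half the most. Time passes only in rows, so rows that repeat a pose let the fingers close. It gives the time, the measured TCP pose, the force, the opening and the grip force at its end, in the units of the state.
- read_state(): the state, without advancing time (a new reading comes with each control period).
- get_image(name): name is "scene" or "top"; returns a dict with "img" (480x640x3 uint8, red, green, blue), "range_z" (480x640 float32, mm along the optical axis (not along the pixel's ray), 0 where there is no reading), "intrinsics" (3x3 intrinsics, pixels), "extrinsics" (4x4, takes a point from camera to world coordinates). Camera axes: x right, y down, z forward; pixel columns grow to the right and rows downward; lengths in mm; the calibration is good to about 2 mm. A picture is of the moment at which its call begins.
- job_done(): hands the job in; it is judged then, once.
The state is a dict: "clock": time; "joints": joint angles; "joint_vel": joint speeds; "joint_efforts": joint torques, N m; "position": TCP position; "ee_rot": TCP orientation; "contact_force": force on the tool from outside, world axes, zero at the start; "wrist_torque": the same for the moment, N m; "gripper_width": finger opening in mm; "grasp_force": force on a finger pad.
Only numpy, scipy, OpenCV 4.12 (cv2) and the standard library are available. Lean on these libraries where they do the work, as an engineer would, in place of code of your own. Each camera call takes 0.05 s, during which the arm holds its last target. There are 200 camera calls.

## Working session

There is one attempt and no reset: what is moved stays moved. The work goes in short steps, Python scripts to look and compute and a tool call to move; the robot and the scene stay as the last step left them, time stands still between calls to the robot, and variables do not carry over. Pictures are saved under pics/ and viewed, at most 13 in all, crops included, and the job is handed in when it is done.

Besides the shell and the picture viewer there is one more tool, called after ">>>" as name(argument=value, ...), one argument or row to a line, values as JSON. jog_arm: Moves the arm, as the interface text tells. Its arguments: {"type":"object","properties":{"plan":{"type":"array"}},"required":["plan"]}

```bash
ls; mkdir -p pics; cat > look.py <<'E'
import sys,cv2,numpy as np
from bench import *
def snap(n,tag):
    d=get_image(n); cv2.imwrite(f'pics/{tag}.png',d['img'][:,:,::-1]); np.savez(f'pics/{tag}.npz',**d); return d
E
python3 - <<'E'
from look import *
for n in('scene','top'):
    d=snap(n,n+'0'); print(n,np.round(d['intrinsics'],1).tolist(),np.round(d['extrinsics'],3).tolist())
print(read_state(),tcp_to_grasp)
a=cv2.imread('pics/scene0.png');b=cv2.imread('pics/top0.png')
E
```

```text
pics
scene [[527.4, 0.0, 316.1], [0.0, 527.4, 240.2], [0.0, 0.0, 1.0]] [[0.887, -0.316, 0.337, 83.516], [-0.461, -0.575, 0.675, -926.347], [-0.019, -0.755, -0.656, 1046.308], [0.0, 0.0, 0.0, 1.0]]
top [[465.1, 0.0, 317.0], [0.0, 465.1, 240.4], [0.0, 0.0, 1.0]] [[-0.023, -0.988, 0.153, 371.671], [-1.0, 0.022, -0.007, 6.489], [0.003, -0.153, -0.988, 1352.664], [0.0, 0.0, 0.0, 1.0]]
{'clock': 0.1, 'joints': array([ 1.60260279e+00,  3.85481273e-01,  6.77324605e-03, -4.33956503e-04,
       -1.19407431e+00, -2.58610326e-01]), 'joint_vel': array([ 0.00040113, -0.00174805,  0.00360085,  0.00183394, -0.00075093,
        0.00090385]), 'joint_efforts': array([ 1.69065825e-04, -3.93318629e+01,  1.88929349e+01,  4.19787392e+00,
       -2.57093969e-03,  4.97988935e-06]), 'position': array([140.38801288, 608.3989259 , 192.93448225]), 'ee_rot': array([ 9.93567321e-01, -1.13238477e-01, -5.58747361e-05,  1.01173520e-03]), 'contact_force': array([-0.38084785, -0.4931463 ,  0.12891541]), 'wrist_torque': array([-0.01710238, -0.02306549, -0.00771946]), 'grasp_force': 0.0, 'gripper_width': 85.31238370267863} 18.700000000000003
```

View pics/scene0.png

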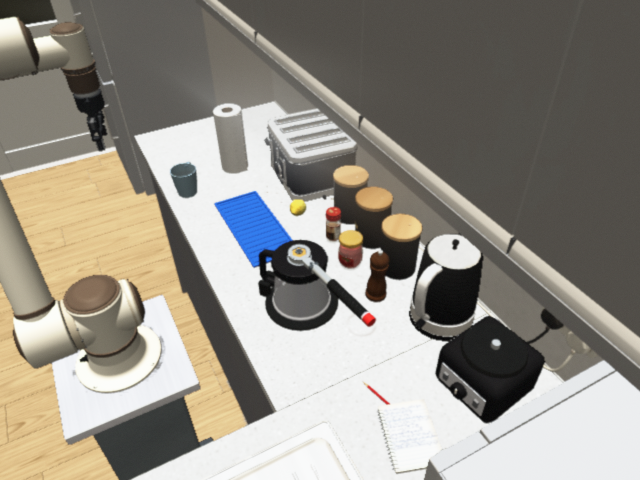

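View pics/top0.png

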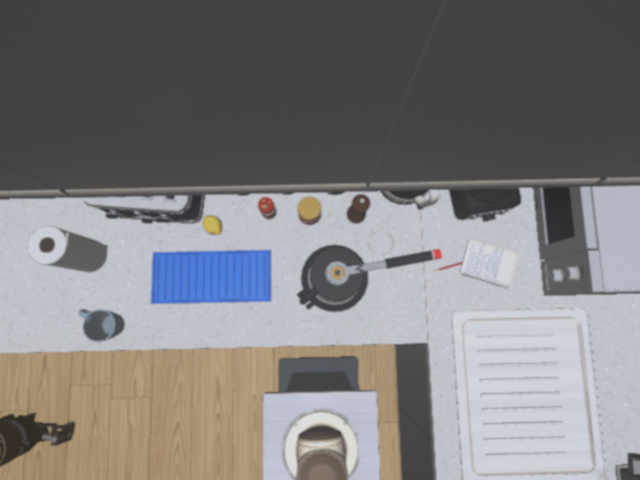

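The scene view shows the wrench on the jug (nut about (300,255)), its handle running to the red knob at (369,319), with the mat at (253,227). In the top view the nut is at (337,272), the knob at (436,254) and the mat at (211,276). The jars (266,206), (309,210) and the mill (358,209) stand behind the work.

```bash
cat >> look.py <<'E'
def ray(d,u,v,z):
    K,E=d['intrinsics'],d['extrinsics']; r=E[:3,:3]@np.linalg.inv(K)@[u,v,1]; o=E[:3,3]; return o+r*(z-o[2])/r[2]
def cloud(d):
    K,E=d['intrinsics'],d['extrinsics']; v,u=np.mgrid[:480,:640]; Z=d['range_z']
    p=np.stack([(u-K[0,2])/K[0,0]*Z,(v-K[1,2])/K[1,1]*Z,Z],-1); return p@E[:3,:3].T+E[:3,3]
def blob(d,lo,hi,box):
    h=cv2.cvtColor(d['img'],cv2.COLOR_RGB2HSV); m=cv2.inRange(h,np.array(lo),np.array(hi)); k=np.zeros_like(m); x0,y0,x1,y1=box; k[y0:y1,x0:x1]=m[y0:y1,x0:x1]; return k
def cen(m):
    n,l,s,c=cv2.connectedComponentsWithStats(m); i=1+np.argmax(s[1:,4]); return c[i],s[i],l==i
E
python3 - <<'E'
from look import *
D={n:dict(np.load(f'pics/{n}0.npz')) for n in('scene','top')}
B={'knob':([0,150,110],[8,255,255],{'top':(420,240,450,270),'scene':(350,300,385,335)}),
 'brass':([12,80,80],[30,255,255],{'top':(320,255,355,290),'scene':(285,240,315,270)}),
 'mat':([105,150,60],[125,255,255],{'top':(140,240,285,312),'scene':(200,180,310,275)}),
 'cap':([0,120,60],[8,255,255],{'top':(250,190,285,225),'scene':(320,200,345,222)}),
 'gold':([12,80,80],[30,255,255],{'top':(290,190,325,230),'scene':(332,225,368,248)})}
Zs={'knob':185,'brass':181,'mat':8,'cap':106,'gold':101}
for n,(lo,hi,b) in B.items():
  for c in D:
    d=D[c];m=blob(d,lo,hi,b[c]);ce,s,l=cen(m);P=cloud(d)[l];
    print(n,c,ce.round(1),s,ray(d,*ce,Zs[n]).round(1),'cloud',np.median(P,0).round(1),np.percentile(P[:,2],[5,95]).round(0))
    if n=='mat':
      q=cv2.boxPoints(cv2.minAreaRect(np.argwhere(l)[:,::-1].astype(np.float32))) if c=='top' else cv2.approxPolyDP(cv2.convexHull(np.argwhere(l)[:,::-1].astype(np.int32)),8,True)[:,0]
      print([ray(d,*x,6).round(0).tolist() for x in q])
P=cloud(D['top'])
for n,box,z0,z1 in(('base',(290,235,375,310),159,170),('handle',(350,240,450,280),174,205),('mill',(340,190,375,225),100,165),('jug-all',(290,235,375,320),20,158)):
  x0,y0,x1,y1=box;q=P[y0:y1,x0:x1].reshape(-1,3);q=q[(q[:,2]>z0)&(q[:,2]<z1)]
  (c,r)=cv2.minEnclosingCircle(q[:,:2].astype(np.float32));print(n,len(q),q.mean(0).round(1),np.round(c,1),round(r,1),q.min(0).round(),q.max(0).round())
  if n=='handle': 
    q=q[q[:,1]<-110];print('line',cv2.fitLine(q[:,:2].astype(np.float32),cv2.DIST_HUBER,0,.01,.01).ravel())
im=D['top']['img'][230:320,280:455,::-1];cv2.imwrite('pics/c1.png',cv2.resize(im,None,fx=4.5,fy=4.5,interpolation=cv2.INTER_CUBIC))
E
```

```text
knob scene [368.  318.6] [362 313  13  13  91] [ 505.8 -317.4  185. ] cloud [ 508.2 -313.6  179.3] [172. 183.]
knob top [437.1 253.7] [435 251   5   7  28] [ 511.7 -304.7  185. ] cloud [ 512.6 -305.4  181. ] [177. 184.]
brass scene [299.1 252.5] [293 248  13   9  62] [470.8 -56.  181. ] cloud [468.3 -58.8 182. ] [178. 185.]
brass top [337.1 272.3] [331 266  13  13  78] [470.7 -50.4 181. ] cloud [470.9 -50.  181.1] [176. 187.]
mat scene [252.5 225. ] [ 215  192   77   75 2848] [476.7 302.    8. ] cloud [478.3 307.5   2. ] [-2.  7.]
[[552.0, 182.0, 6.0], [411.0, 130.0, 6.0], [412.0, 470.0, 6.0], [552.0, 464.0, 6.0]]
mat top [211.  276.3] [ 153  251  117   51 5686] [481.9 305.9   8. ] cloud [481.7 306.7   2.5] [-2.  8.]
[[554.0, 479.0, 6.0], [553.0, 138.0, 6.0], [411.0, 137.0, 6.0], [412.0, 472.0, 6.0]]
cap scene [333.4 213.7] [326 206  15  15 172] [664.3 121.1 106. ] cloud [667.6 124.1 102.8] [ 88. 108.]
cap top [265.9 204.5] [259 198  14  14 132] [667.6 136.  106. ] cloud [668.8 135.3 105.4] [100. 110.]
gold scene [350.5 238.6] [338 230  25  18 362] [655.2   7.6 101. ] cloud [657.4  11.2  98.8] [ 89. 103.]
gold top [308.9 208.3] [298 197  22  23 405] [655.6  18.1 101. ] cloud [656.   18.   99.5] [ 94. 104.]
base 1726 [468.4 -44.6 164.1] [469.8 -48.7] 70.6 [ 402. -117.  159.] [538.  19. 170.]
handle 820 [ 494.9 -200.2  182.3] [ 491.1 -198.4] 118.1 [ 466. -314.  174.] [525. -83. 191.]
line [ 1.6838880e-01 -9.8572063e-01  4.9680188e+02 -2.1246918e+02]
mill 295 [ 656.6 -118.5  139.6] [ 660.5 -119.3] 25.5 [ 635. -144.  106.] [684. -96. 163.]
jug-all 477 [417.8   5.8  77.9] [459.8 -35.6] 106.2 [ 382. -135.   20.] [552.  60. 158.]
```

View pics/c1.png

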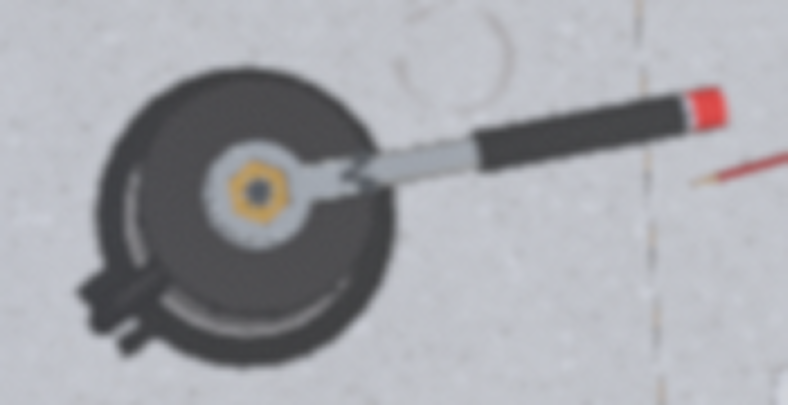

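The crop shows the brass nut at about (258,192), the ring, the handle and the red knob, with the jug handle at lower left. The nut is at about (470.5, -50) and the handle heading is -1.40 rad. The nut lies on the fitted handle line to within 2 mm, and the base radius comes out at 70.6 against 69 given. I'm moving towards the grip now.

>>> jog_arm(
  plan=[
    [45,[0,0,-1],[0,0,0]],
    [45,[0,0,-1],[0,0,0]],
    [45,[1,1,-1],[0,0,0.3]],
    [45,[1,1,-1],[0,0,0.6]],
    [45,[1,1,-1],[0,0,0.8]],
    [45,[1,1,-1],[0,0,1]],
    [45,[1,1,-1],[0,0,1]],
  ],
)

```text
clock: 0.98
position: [215.6, 488.4, 293.7]
ee_rot: [0.833, -0.553, -0.0, 0.0]
contact_force: [-0.3, -0.2, 0.2]
gripper_width: 44.8
grasp_force: 0.0
```

```bash
cat > go.py <<'E'
import sys,numpy as np
from scipy.spatial.transform import Rotation as R
from bench import read_state
s=read_state(); r=R.from_quat(s['ee_rot']); M=r.as_matrix(); p=s['position']
print('t',round(s['clock'],2),'p',p.round(1),'psi',round(float(np.arctan2(M[1,0],M[0,0])),4),'tilt',M[:2,2].round(4),'F',s['contact_force'].round(2),'T',s['wrist_torque'].round(2),'w',round(s['gripper_width'],1),'q',s['joints'].round(2))
def to(x,y,z,psi):
    g=R.from_matrix(np.array([[np.cos(psi),np.sin(psi),0],[np.sin(psi),-np.cos(psi),0],[0,0,-1]]))
    print((x,y,z,psi),'shift',(M.T@(np.array([x,y,z])-p)/100).round(3),'turn',((r.inv()*g).as_rotvec()/np.radians(60)).round(3))
a=list(map(float,sys.argv[1:]))
for i in range(0,len(a),4): to(*a[i:i+4])
E
python3 go.py 498 -213 260 -1.40
```

```text
t 0.97 p [215.6 488.4 293.7] psi -1.1712 tilt [-0.0004 -0.0005] F [-0.28 -0.17  0.16] T [ 0.05  0.03 -0.  ] w 44.8 q [ 1.46  0.17 -0.04 -0.   -1.36 -1.06]
(498.0, -213.0, 260.0, -1.4) shift [7.56  0.127 0.339] turn [ 0.001 -0.     0.219]
```

>>> jog_arm(
  plan=[
    [45,[0.5,0,0],[0,0,0]],
    [45,[1,0,0],[0,0,0]],
  ],
)

```text
clock: 1.23
position: [255.1, 396.0, 293.1]
ee_rot: [0.836, -0.549, 0.0, 0.001]
contact_force: [1.3, -0.9, 0.5]
gripper_width: 44.4
grasp_force: 0.0
```

>>> jog_arm(
  plan=[
    [45,[0.5,0,0],[0,0,0]],
    [45,[1,0,0],[0,0,0]],
  ],
)

```text
clock: 1.48
position: [294.7, 303.6, 293.6]
ee_rot: [0.835, -0.55, -0.0, 0.0]
contact_force: [1.2, 0.4, 0.6]
gripper_width: 45.6
grasp_force: 0.0
```

>>> jog_arm(
  plan=[
    [45,[0.5,0,0],[0,0,0]],
    [45,[1,0,0],[0,0,0]],
  ],
)

```text
clock: 1.72
position: [334.1, 211.8, 293.7]
ee_rot: [0.835, -0.55, -0.0, 0.0]
contact_force: [1.1, 1.2, 0.0]
gripper_width: 45.3
grasp_force: 0.0
```

>>> jog_arm(
  plan=[
    [45,[0.5,0,0],[0,0,0]],
    [45,[1,0,0],[0,0,0]],
  ],
)

```text
clock: 1.98
position: [373.7, 120.0, 293.8]
ee_rot: [0.835, -0.55, -0.0, -0.0]
contact_force: [0.7, -0.7, -0.0]
gripper_width: 44.8
grasp_force: 0.0
```

>>> jog_arm(
  plan=[
    [45,[0.5,0,0],[0,0,0]],
    [45,[1,0,0],[0,0,0]],
  ],
)

```text
clock: 2.22
position: [413.2, 28.2, 293.8]
ee_rot: [0.835, -0.55, -0.0, -0.0]
contact_force: [1.6, 0.8, 0.5]
gripper_width: 44.8
grasp_force: 0.0
```

>>> jog_arm(
  plan=[
    [45,[0.5,0,0],[0,0,0]],
    [45,[1,0,0],[0,0,0]],
  ],
)

```text
clock: 2.48
position: [452.8, -63.7, 293.7]
ee_rot: [0.835, -0.55, -0.0, -0.0]
contact_force: [0.5, 0.2, 0.5]
gripper_width: 45.4
grasp_force: 0.0
```

>>> jog_arm(
  plan=[
    [45,[0.5,0,0],[0,0,0]],
    [45,[1,0,0],[0,0,0]],
    [45,[1,0,0],[0,0,0]],
  ],
)

```text
clock: 2.85
position: [492.5, -156.3, 292.3]
ee_rot: [0.834, -0.552, -0.001, 0.001]
contact_force: [0.6, 0.3, -0.4]
gripper_width: 45.3
grasp_force: 0.0
```

```bash
python3 go.py 498.5 -212.5 210 -1.40 498.5 -212.5 158 -1.40; python3 - <<'E'
from look import *
d=snap('scene','s2'); cv2.imwrite('pics/s2c.png',cv2.resize(d['img'][200:380,220:440,::-1],None,fx=3.2,fy=3.2))
E
```

```text
t 2.85 p [ 492.5 -156.3  292.3] psi -1.169 tilt [-0.003   0.0001] F [ 0.6   0.31 -0.38] T [ 0.06 -0.01  0.07] w 45.3 q [ 0.01  0.14 -0.08 -0.   -1.35  0.39]
(498.5, -212.5, 210.0, -1.4) shift [0.542 0.162 0.823] turn [0.003 0.001 0.221]
(498.5, -212.5, 158.0, -1.4) shift [0.542 0.161 1.343] turn [0.003 0.001 0.221]
```

>>> jog_arm(
  plan=[
    [48,[0.3,0.09,0.4],[0,0,0.1]],
    [48,[0.54,0.16,0.8],[0,0,0.22]],
    [48,[0.54,0.16,0.8],[0,0,0.22]],
    [48,[0.54,0.16,0.8],[0,0,0.22]],
  ],
)

```text
clock: 3.4
position: [499.5, -209.1, 215.3]
ee_rot: [0.767, -0.641, 0.001, -0.0]
contact_force: [-0.2, 0.1, 0.3]
gripper_width: 48.1
grasp_force: 0.0
```

```bash
python3 - <<'E'
from look import *
d=snap('scene','s3'); cv2.imwrite('pics/s3c.png',cv2.resize(d['img'][200:370,230:430,::-1],None,fx=3.5,fy=3.5))
E
python3 go.py 498.5 -212.5 158 -1.40
```

```text
t 3.45 p [ 499.9 -209.1  215.9] psi -1.392 tilt [ 0.0033 -0.0009] F [0.51 0.64 0.33] T [-0.01  0.01  0.01] w 48.1 q [-0.1   0.23 -0.16  0.   -1.18  0.27]
(498.5, -212.5, 158.0, -1.4) shift [0.031 0.021 0.579] turn [-0.003 -0.001  0.008]
```

View pics/s3c.png

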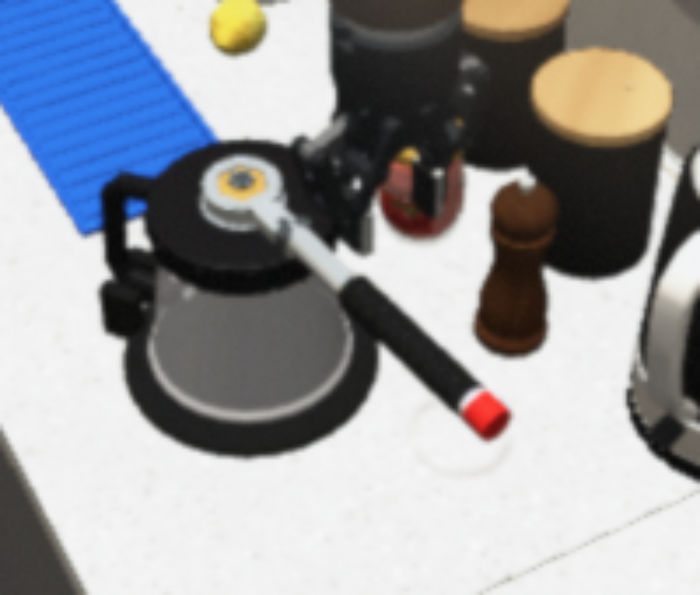

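```bash
python3 - <<'E'
from look import *
d=dict(np.load('pics/s3.npz'))
def proj(p):
    E=np.linalg.inv(d['extrinsics']); q=d['intrinsics']@(E[:3,:3]@p+E[:3,3]); return (q[:2]/q[2]).round(1)
for p in([500,-209,215],[498.5,-212.5,178],[470.5,-50,181],[513,-308,178]): print(p,proj(np.array(p)))
print(ray(d,333,269,215),ray(d,353,257,215))
P=cloud(d);q=P[245:285,325:362].reshape(-1,3);
for u,v in((333,269),(335,262),(353,257),(352,252),(340,255)):print(u,v,P[v,u].round())
E
python3 go.py; sleep 0; python3 -c "
from look import *
snap('top','t3')
d=np.load('pics/t3.npz')
cv2.imwrite('pics/t3c.png',cv2.resize(d['img'][170:330,280:460,::-1],None,fx=3.5,fy=3.5))"
```

```text
[500, -209, 215] [340.6 277.6]
[498.5, -212.5, 178] [340.6 290.4]
[470.5, -50, 181] [297.9 251.1]
[513, -308, 178] [368.4 316.5]
[ 498.47973914 -176.84139916  215.        ] [ 558.29749239 -164.1288777   215.        ]
333 269 [ 472. -225.  268.]
335 262 [ 474. -229.  291.]
353 257 [ 526. -215.  271.]
352 252 [ 524. -214.  285.]
340 255 [622.   6.  56.]
t 3.45 p [ 499.9 -209.1  215.9] psi -1.392 tilt [ 0.0033 -0.0009] F [0.51 0.64 0.33] T [-0.01  0.01  0.01] w 48.1 q [-0.1   0.23 -0.16  0.   -1.18  0.27]
```

View pics/t3c.png

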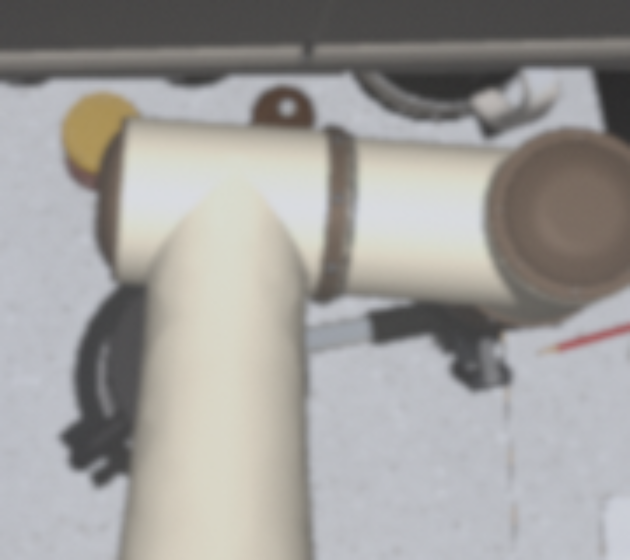

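The top view has the arm covering the work. The scene crop shows the finger tips near (333,271) and (353,258), higher than I expected, so I'm checking the tip height in the depth data.

```bash
python3 - <<'E'
from look import *
d=dict(np.load('pics/s3.npz'));P=cloud(d)
for u in range(326,360,3):
    print(u,[(v,*P[v,u].round().astype(int)) for v in range(254,290,4)])
E
```

```text
326 [(254, np.int64(451), np.int64(-234), np.int64(328)), (258, np.int64(450), np.int64(-235), np.int64(318)), (262, np.int64(451), np.int64(-234), np.int64(305)), (266, np.int64(516), np.int64(-110), np.int64(160)), (270, np.int64(517), np.int64(-109), np.int64(145)), (274, np.int64(491), np.int64(-157), np.int64(185)), (278, np.int64(485), np.int64(-167), np.int64(184)), (282, np.int64(482), np.int64(-173), np.int64(177)), (286, np.int64(522), np.int64(-98), np.int64(76))]
329 [(254, np.int64(467), np.int64(-216), np.int64(307)), (258, np.int64(459), np.int64(-232), np.int64(312)), (262, np.int64(464), np.int64(-221), np.int64(289)), (266, np.int64(463), np.int64(-223), np.int64(279)), (270, np.int64(466), np.int64(-217), np.int64(261)), (274, np.int64(586), np.int64(5), np.int64(0)), (278, np.int64(491), np.int64(-171), np.int64(184)), (282, np.int64(484), np.int64(-184), np.int64(186)), (286, np.int64(481), np.int64(-191), np.int64(181))]
332 [(254, np.int64(633), np.int64(73), np.int64(0)), (258, np.int64(468), np.int64(-228), np.int64(304)), (262, np.int64(470), np.int64(-225),
[... 3795 characters left out ...]
660), np.int64(-19), np.int64(1)), (274, np.int64(654), np.int64(-30), np.int64(-2)), (278, np.int64(645), np.int64(-44), np.int64(-1)), (282, np.int64(638), np.int64(-56), np.int64(-3)), (286, np.int64(631), np.int64(-68), np.int64(-5))]
359 [(254, np.int64(666), np.int64(-21), np.int64(62)), (258, np.int64(668), np.int64(-19), np.int64(44)), (262, np.int64(668), np.int64(-20), np.int64(30)), (266, np.int64(671), np.int64(-16), np.int64(10)), (270, np.int64(669), np.int64(-21), np.int64(-1)), (274, np.int64(661), np.int64(-34), np.int64(-2)), (278, np.int64(652), np.int64(-49), np.int64(0)), (282, np.int64(645), np.int64(-61), np.int64(-2)), (286, np.int64(635), np.int64(-77), np.int64(1))]
```

```bash
python3 - <<'E'
from look import *
for f,tcp in(('scene0',[140.4,608.4,192.9]),('top0',[140.4,608.4,192.9]),('s2',[492.5,-156.3,292.3]),('s3',[499.9,-209.1,215.9])):
    d=dict(np.load(f'pics/{f}.npz'));P=cloud(d);t=np.array(tcp)
    m=(np.hypot(*(P-t)[:,:,:2].transpose(2,0,1))<75)&(P[:,:,2]>t[2]-20)&(d['range_z']>0)
    E=np.linalg.inv(d['extrinsics']);q=d['intrinsics']@(E[:3,:3]@t+E[:3,3])
    q2=P[m];q2=q2[np.argsort(q2[:,2])]
    print(f,(q[:2]/q[2]).round(1),len(q2),'low z',q2[:12].round(0).tolist())
E
```

```text
scene0 [106.7 156.3] 3708 low z [[123.0, 564.0, 240.0], [131.0, 558.0, 241.0], [128.0, 558.0, 242.0], [125.0, 559.0, 242.0], [163.0, 649.0, 243.0], [140.0, 561.0, 243.0], [134.0, 558.0, 244.0], [131.0, 559.0, 244.0], [151.0, 647.0, 244.0], [164.0, 652.0, 245.0], [156.0, 642.0, 245.0], [159.0, 640.0, 246.0]]
top0 [ 64.8 416.8] 2214 low z [[136.0, 561.0, 242.0], [158.0, 651.0, 243.0], [160.0, 650.0, 243.0], [150.0, 651.0, 245.0], [139.0, 560.0, 245.0], [152.0, 651.0, 245.0], [150.0, 653.0, 246.0], [154.0, 651.0, 246.0], [137.0, 562.0, 246.0], [148.0, 652.0, 246.0], [157.0, 651.0, 246.0], [161.0, 651.0, 247.0]]
s2 [326.1 238.7] 7404 low z [[468.0, -167.0, 329.0], [471.0, -175.0, 331.0], [515.0, -151.0, 332.0], [468.0, -175.0, 332.0], [517.0, -152.0, 332.0], [512.0, -147.0, 333.0], [516.0, -157.0, 333.0], [514.0, -145.0, 334.0], [517.0, -156.0, 335.0], [517.0, -160.0, 335.0], [470.0, -180.0, 335.0], [513.0, -150.0, 335.0]]
s3 [340.6 277.4] 6938 low z [[525.0, -201.0, 254.0], [526.0, -208.0, 256.0], [524.0, -207.0, 256.0], [471.0, -222.0, 257.0], [524.0, -212.0, 257.0], [533.0, -217.0, 258.0], [471.0, -226.0, 258.0], [475.0, -228.0, 258.0], [523.0, -201.0, 258.0], [525.0, -214.0, 258.0], [526.0, -217.0, 258.0], [478.0, -227.0, 258.0]]
```

Both cameras put the real finger tips about 40 mm above the reported TCP at this opening (49 mm at full opening), so the pads sit higher than nominal. A TCP height near 127 keeps the pads on the grip and the body clear in either case. I'm descending carefully, straddling the grip.

>>> jog_arm(
  plan=[
    [48,[0.03,0.03,0.2],[0,0,0.01]],
    [48,[0.03,0.03,0.4],[0,0,0.01]],
    [48,[0.03,0.03,0.5],[0,0,0.01]],
    [48,[0.03,0.03,0.5],[0,0,0.01]],
  ],
)

```text
clock: 4.0
position: [496.7, -212.9, 164.3]
ee_rot: [0.764, -0.646, 0.0, -0.0]
contact_force: [0.3, -0.6, 0.2]
gripper_width: 47.7
grasp_force: 0.0
```

>>> jog_arm(
  plan=[
    [48,[0,0,0.15],[0,0,0]],
    [48,[0,0,0.3],[0,0,0]],
    [48,[0,0,0.38],[0,0,0]],
    [48,[0,0,0.38],[0,0,0]],
    [48,[0,0,0.38],[0,0,0]],
  ],
)

```text
clock: 4.62
position: [496.8, -213.5, 126.2]
ee_rot: [0.763, -0.646, 0.0, -0.0]
contact_force: [-0.4, -0.1, 0.1]
gripper_width: 48.0
grasp_force: 0.0
```

```bash
python3 - <<'E'
from look import *
d=snap('scene','s4'); P=cloud(d); t=read_state()['position']
m=(np.hypot(*(P-t)[:,:,:2].transpose(2,0,1))<50)&(d['range_z']>0)
h,e=np.histogram(P[m][:,2],np.arange(150,320,10)); print(list(zip(e.astype(int).tolist(),h.tolist())))
cv2.imwrite('pics/s4c.png',cv2.resize(d['img'][200:350,260:410,::-1],None,fx=4,fy=4,interpolation=cv2.INTER_CUBIC))
E
python3 go.py
```

```text
[(150, 0), (160, 16), (170, 87), (180, 260), (190, 60), (200, 48), (210, 94), (220, 64), (230, 102), (240, 67), (250, 74), (260, 104), (270, 83), (280, 28), (290, 90), (300, 129)]
t 4.67 p [ 496.9 -213.4  126.4] psi -1.4051 tilt [ 0.001  -0.0003] F [-0.78  0.31  0.3 ] T [-0.05 -0.02 -0.02] w 48.3 q [-0.11  0.3  -0.3   0.   -0.97  0.27]
```

View pics/s4c.png

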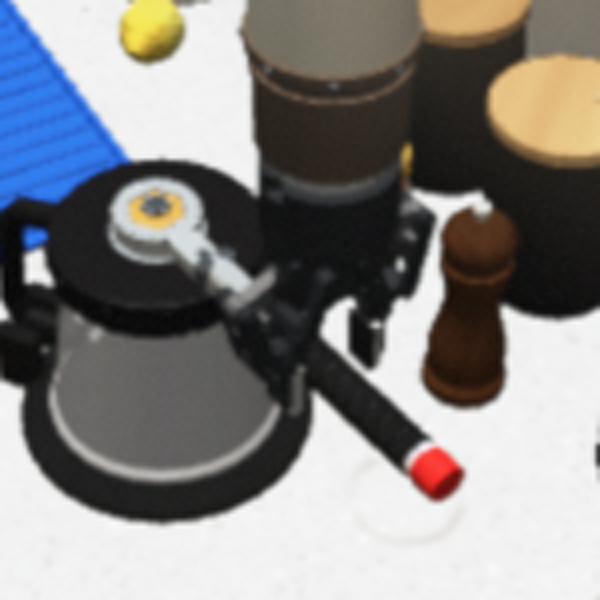

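The scene crop shows the two fingers straddling the rubber grip at about (297,390) and (368,350), with the pads at grip height. I'm lowering slightly, narrowing the fingers and running through the free part of the turn on the arc.

>>> jog_arm(
  plan=[
    [34,[0,0,0.05],[0,0,0]],
    [34,[0,0,0.05],[0,0,0]],
    [34,[0,0,0.05],[0,0,0]],
    [34,[0,0.033,0.05],[0,0,0.019]],
    [34,[-0.001,0.066,0.05],[0,0,0.038]],
    [34,[-0.005,0.132,0.05],[0,0,0.076]],
    [34,[-0.012,0.198,0.05],[0,0,0.115]],
    [34,[-0.021,0.263,0.05],[0,0,0.153]],
    [34,[-0.033,0.328,0.05],[0,0,0.191]],
    [34,[-0.033,0.328,0.05],[0,0,0.191]],
  ],
)

```text
clock: 5.92
position: [463.5, -215.4, 121.2]
ee_rot: [-0.695, 0.719, -0.0, 0.0]
contact_force: [0.7, 1.8, -0.6]
gripper_width: 34.0
grasp_force: 0.6
```

```bash
cat >> go.py <<'E'
N=np.array([470.5,-50]);v=p[:2]-N;c=v/np.hypot(*v);t=np.array([c[1],-c[0]])
print('R',np.hypot(*v).round(1),'phi',np.arctan2(v[1],v[0]).round(4),'Ftan',(s['contact_force'][:2]@t).round(2),'Frad',(s['contact_force'][:2]@c).round(2))
E
python3 go.py
```

```text
t 5.92 p [ 463.5 -215.4  121.2] psi -1.6056 tilt [ 0.001 -0.   ] F [ 0.7   1.77 -0.61] T [ 0.19 -0.35  0.05] w 34.0 q [-0.12  0.26 -0.37 -0.   -0.94  0.08]
R 165.5 phi -1.6132 Ftan -0.62 Frad -1.8
```

>>> jog_arm(
  plan=[
    [34,[0,0.041,0],[0,0,0.024]],
    [34,[-0.002,0.082,0],[0,0,0.048]],
    [34,[-0.002,0.082,0],[0,0,0.048]],
    [34,[-0.002,0.082,0],[0,0,0.048]],
  ],
)

```text
clock: 6.42
position: [455.3, -215.1, 121.0]
ee_rot: [-0.677, 0.736, -0.0, -0.0]
contact_force: [2.5, 1.4, 0.8]
gripper_width: 34.2
grasp_force: 1.0
```

```bash
python3 go.py
```

```text
t 6.42 p [ 455.3 -215.1  121. ] psi -1.6554 tilt [-0.0001 -0.0002] F [2.53 1.4  0.78] T [ 0.24 -0.57 -0.  ] w 34.2 q [-0.12  0.25 -0.39  0.   -0.93  0.03]
R 165.8 phi -1.6624 Ftan -2.39 Frad -1.63
```

>>> jog_arm(
  plan=[
    [34,[0,0.025,0],[0,0,0.014]],
    [34,[-0.001,0.05,0],[0,0,0.029]],
    [34,[-0.001,0.05,0],[0,0,0.029]],
  ],
)

```text
clock: 6.8
position: [450.3, -214.6, 121.0]
ee_rot: [-0.665, 0.747, -0.0, -0.0]
contact_force: [3.5, 0.8, 0.6]
gripper_width: 34.3
grasp_force: 1.4
```

```bash
python3 go.py
```

```text
t 6.8 p [ 450.3 -214.6  121. ] psi -1.686 tilt [ 0.0001 -0.0002] F [3.47 0.8  0.61] T [ 0.13 -0.88  0.06] w 34.3 q [-0.12  0.24 -0.4   0.   -0.93  0.  ]
R 165.8 phi -1.6929 Ftan -3.34 Frad -1.22
```

>>> jog_arm(
  plan=[
    [34,[0,0.025,0],[0,0,0.014]],
    [34,[-0.001,0.05,0],[0,0,0.029]],
    [34,[-0.001,0.05,0],[0,0,0.029]],
  ],
)

```text
clock: 7.18
position: [445.1, -213.9, 121.0]
ee_rot: [-0.654, 0.757, 0.0, -0.0]
contact_force: [2.1, -0.5, 1.2]
gripper_width: 34.2
grasp_force: 1.4
```

```bash
python3 go.py
```

```text
t 7.17 p [ 445.1 -213.9  121. ] psi -1.7164 tilt [-0.0003 -0.0001] F [ 2.08 -0.5   1.22] T [ 0.11 -0.86  0.04] w 34.2 q [-0.12  0.23 -0.41  0.   -0.92 -0.03]
R 165.8 phi -1.7243 Ftan -2.13 Frad 0.18
```

>>> jog_arm(
  plan=[
    [34,[0,0.025,0],[0,0,0.014]],
    [34,[-0.001,0.05,0],[0,0,0.029]],
    [34,[-0.001,0.05,0],[0,0,0.029]],
  ],
)

```text
clock: 7.55
position: [440.2, -213.0, 121.0]
ee_rot: [-0.642, 0.767, 0.0, -0.0]
contact_force: [2.3, 0.3, 0.9]
gripper_width: 33.9
grasp_force: 1.4
```

```bash
python3 go.py
```

```text
t 7.55 p [ 440.2 -213.   121. ] psi -1.7468 tilt [-0.0003 -0.0001] F [2.3  0.31 0.91] T [-0.08 -0.84  0.  ] w 33.9 q [-0.12  0.23 -0.42  0.   -0.92 -0.06]
R 165.8 phi -1.7546 Ftan -2.21 Frad -0.73
```

>>> jog_arm(
  plan=[
    [34,[0,0.025,0],[0,0,0.014]],
    [34,[-0.001,0.05,0],[0,0,0.029]],
    [34,[-0.001,0.05,0],[0,0,0.029]],
  ],
)

```text
clock: 7.92
position: [435.2, -212.0, 121.0]
ee_rot: [-0.631, 0.776, 0.0, -0.0]
contact_force: [2.5, -1.3, 0.7]
gripper_width: 33.9
grasp_force: 1.5
```

```bash
python3 go.py
```

```text
t 7.92 p [ 435.2 -212.   121. ] psi -1.7772 tilt [-0.0004 -0.    ] F [ 2.45 -1.31  0.69] T [-0.22 -0.85  0.01] w 33.9 q [-0.12  0.22 -0.43  0.   -0.92 -0.09]
R 165.8 phi -1.7851 Ftan -2.67 Frad 0.76
```

>>> jog_arm(
  plan=[
    [34,[0,0.025,0],[0,0,0.014]],
    [34,[-0.001,0.05,0],[0,0,0.029]],
    [34,[-0.001,0.05,0],[0,0,0.029]],
  ],
)

```text
clock: 8.3
position: [430.4, -210.9, 120.9]
ee_rot: [-0.619, 0.786, 0.0, -0.0]
contact_force: [2.9, -1.2, 1.6]
gripper_width: 33.7
grasp_force: 1.5
```

```bash
python3 go.py
```

```text
t 8.3 p [ 430.4 -210.9  120.9] psi -1.8075 tilt [-0.0005 -0.    ] F [ 2.89 -1.2   1.55] T [-0.41 -0.8  -0.01] w 33.7 q [-0.12  0.21 -0.45  0.   -0.92 -0.12]
R 165.8 phi -1.8154 Ftan -3.09 Frad 0.47
```

>>> jog_arm(
  plan=[
    [34,[0,0.025,0],[0,0,0.014]],
    [34,[-0.001,0.05,0],[0,0,0.029]],
    [34,[-0.001,0.05,0],[0,0,0.029]],
  ],
)

```text
clock: 8.68
position: [425.5, -209.6, 120.9]
ee_rot: [-0.607, 0.795, 0.0, -0.0]
contact_force: [2.2, -1.2, 0.6]
gripper_width: 34.0
grasp_force: 1.5
```

```bash
python3 go.py
```

```text
t 8.68 p [ 425.5 -209.6  120.9] psi -1.8379 tilt [-0.0004 -0.    ] F [ 2.19 -1.21  0.64] T [-0.57 -0.79 -0.  ] w 34.0 q [-0.11  0.2  -0.46  0.   -0.91 -0.15]
R 165.8 phi -1.8455 Ftan -2.43 Frad 0.57
```

>>> jog_arm(
  plan=[
    [34,[0,0.025,0],[0,0,0.014]],
    [34,[-0.001,0.05,0],[0,0,0.029]],
    [34,[-0.001,0.05,0],[0,0,0.029]],
  ],
)

```text
clock: 9.05
position: [420.7, -208.2, 120.9]
ee_rot: [-0.595, 0.804, 0.0, -0.0]
contact_force: [2.2, -1.6, 1.7]
gripper_width: 33.9
grasp_force: 1.6
```

```bash
python3 go.py
```

```text
t 9.05 p [ 420.7 -208.2  120.9] psi -1.8682 tilt [-0.0006 -0.    ] F [ 2.19 -1.57  1.66] T [-0.66 -0.75  0.01] w 33.9 q [-0.11  0.19 -0.47  0.   -0.91 -0.19]
R 165.9 phi -1.876 Ftan -2.56 Frad 0.84
```

>>> jog_arm(
  plan=[
    [34,[0,0.025,0],[0,0,0.014]],
    [34,[-0.001,0.05,0],[0,0,0.029]],
    [34,[-0.001,0.05,0],[0,0,0.029]],
  ],
)

```text
clock: 9.43
position: [415.9, -206.6, 120.9]
ee_rot: [-0.582, 0.813, 0.0, -0.0]
contact_force: [3.7, -2.9, 1.1]
gripper_width: 33.9
grasp_force: 1.6
```

```bash
python3 go.py
```

```text
t 9.43 p [ 415.9 -206.6  120.9] psi -1.8986 tilt [-0.0006 -0.    ] F [ 3.71 -2.94  1.07] T [-0.64 -0.75 -0.01] w 33.9 q [-0.11  0.19 -0.48  0.   -0.91 -0.22]
R 165.8 phi -1.9061 Ftan -4.47 Frad 1.56
```

>>> jog_arm(
  plan=[
    [34,[0,0.025,0],[0,0,0.014]],
    [34,[-0.001,0.05,0],[0,0,0.029]],
    [34,[-0.001,0.05,0],[0,0,0.029]],
  ],
)

```text
clock: 9.8
position: [411.5, -205.0, 121.0]
ee_rot: [-0.57, 0.822, -0.0, 0.0]
contact_force: [2.8, -2.9, 1.7]
gripper_width: 34.1
grasp_force: 1.9
```

```bash
python3 go.py
```

```text
t 9.8 p [ 411.5 -205.   121. ] psi -1.9289 tilt [ 0.0001 -0.0001] F [ 2.8  -2.95  1.66] T [-0.91 -0.86 -0.  ] w 34.1 q [-0.11  0.18 -0.49  0.   -0.9  -0.25]
R 165.8 phi -1.9345 Ftan -3.66 Frad 1.76
```

>>> jog_arm(
  plan=[
    [34,[0,0.016,0],[0,0,0.01]],
    [34,[0,0.033,0],[0,0,0.019]],
    [34,[0,0.033,0],[0,0,0.019]],
  ],
)

```text
clock: 10.18
position: [409.3, -204.0, 121.1]
ee_rot: [-0.562, 0.827, -0.001, 0.001]
contact_force: [4.7, -4.1, 0.5]
gripper_width: 33.9
grasp_force: 2.8
```

```bash
python3 go.py
```

```text
t 10.18 p [ 409.3 -204.   121.1] psi -1.9486 tilt [ 0.0017 -0.0006] F [ 4.65 -4.09  0.53] T [-1.03 -1.29 -0.02] w 33.9 q [-0.11  0.17 -0.5   0.   -0.9  -0.27]
R 165.7 phi -1.949 Ftan -5.83 Frad 2.08
```

The pull is rising, so the seal is reached. I'm continuing in fine steps.

>>> jog_arm(
  plan=[
    [34,[0,0.016,0],[0,0,0.01]],
    [34,[0,0.033,0],[0,0,0.019]],
    [34,[0,0.033,0],[0,0,0.019]],
  ],
)

```text
clock: 10.55
position: [407.1, -203.0, 121.4]
ee_rot: [-0.554, 0.833, -0.001, 0.001]
contact_force: [6.3, -5.3, -0.8]
gripper_width: 33.7
grasp_force: 3.5
```

```bash
python3 go.py
```

```text
t 10.55 p [ 407.1 -203.   121.4] psi -1.9682 tilt [ 0.0034 -0.0011] F [ 6.33 -5.3  -0.81] T [-1.33 -1.59  0.03] w 33.7 q [-0.1   0.17 -0.5   0.   -0.9  -0.29]
R 165.6 phi -1.9637 Ftan -7.88 Frad 2.47
```

>>> jog_arm(
  plan=[
    [34,[0,0.016,0],[0,0,0.01]],
    [34,[0,0.033,0],[0,0,0.019]],
    [34,[0,0.033,0],[0,0,0.019]],
  ],
)

```text
clock: 10.92
position: [405.0, -202.0, 121.6]
ee_rot: [-0.545, 0.838, -0.002, 0.002]
contact_force: [6.6, -6.9, -0.2]
gripper_width: 34.1
grasp_force: 4.4
```

```bash
python3 go.py
```

```text
t 10.93 p [ 405.  -202.   121.6] psi -1.9877 tilt [ 0.0054 -0.0017] F [ 6.57 -6.87 -0.22] T [-1.61 -1.98 -0.02] w 34.1 q [-0.1   0.16 -0.51  0.   -0.9  -0.32]
R 165.5 phi -1.9778 Ftan -8.75 Frad 3.71
```

Force is near 9 N. The push hold is soft compared with the click's falling torque and could snap through, so I'm backing off, gripping the handle firmly, and finishing by turning about the wrench's pivot, where the hand's stiffness controls the click angle.

>>> jog_arm(
  plan=[
    [34,[0,-0.037,0],[0,0,-0.018]],
    [34,[0,-0.074,0],[0,0,-0.036]],
    [34,[0,-0.074,0],[0,0,-0.036]],
  ],
)

```text
clock: 11.3
position: [408.0, -203.8, 120.1]
ee_rot: [-0.561, 0.828, 0.001, -0.001]
contact_force: [1.4, 0.8, 0.3]
gripper_width: 34.2
grasp_force: 0.5
```

```bash
python3 go.py
```

```text
t 11.3 p [ 408.  -203.8  120.1] psi -1.9513 tilt [-0.0029  0.0012] F [1.38 0.82 0.33] T [ 0.02 -0.31 -0.01] w 34.2 q [-0.11  0.17 -0.5  -0.   -0.9  -0.27]
R 166.0 phi -1.9565 Ftan -0.97 Frad -1.28
```

>>> jog_arm(
  plan=[
    [10,[0,0,0],[0,0,0]],
    [10,[0,0,0],[0,0,0]],
    [10,[0,0,0],[0,0,0]],
    [10,[0,0,0],[0,0,0]],
  ],
)

```text
clock: 11.8
position: [410.2, -204.8, 121.2]
ee_rot: [-0.561, 0.828, -0.001, 0.001]
contact_force: [2.8, -5.0, 0.5]
gripper_width: 24.4
grasp_force: 58.8
```

```bash
python3 go.py
```

```text
t 11.8 p [ 410.2 -204.8  121.2] psi -1.9501 tilt [ 0.0021 -0.0012] F [ 2.76 -4.97  0.49] T [-0.88 -1.03  0.05] w 24.4 q [-0.11  0.17 -0.49  0.   -0.9  -0.27]
R 166.1 phi -1.9424 Ftan -4.38 Frad 3.62
```

>>> jog_arm(
  plan=[
    [10,[0,0.012,0],[0,0,0.01]],
    [10,[0,0.023,0],[0,0,0.019]],
    [10,[0,0.023,0],[0,0,0.019]],
  ],
)

```text
clock: 12.18
position: [408.7, -204.2, 121.4]
ee_rot: [-0.554, 0.833, -0.002, 0.001]
contact_force: [4.4, -3.8, -1.4]
gripper_width: 24.2
grasp_force: 59.3
```

```bash
python3 go.py
```

```text
t 12.18 p [ 408.7 -204.2  121.4] psi -1.9683 tilt [ 0.0034 -0.002 ] F [ 4.37 -3.82 -1.4 ] T [-1.32 -1.23  0.47] w 24.2 q [-0.1   0.17 -0.5   0.   -0.9  -0.29]
R 166.1 phi -1.9521 Ftan -5.48 Frad 1.92
```

>>> jog_arm(
  plan=[
    [10,[0,0.012,0],[0,0,0.01]],
    [10,[0,0.023,0],[0,0,0.019]],
    [10,[0,0.023,0],[0,0,0.019]],
  ],
)

```text
clock: 12.55
position: [406.4, -203.3, 121.4]
ee_rot: [-0.546, 0.838, -0.002, 0.001]
contact_force: [3.5, -4.6, -1.4]
gripper_width: 24.6
grasp_force: 59.7
```

```bash
python3 go.py
```

```text
t 12.55 p [ 406.4 -203.3  121.4] psi -1.9873 tilt [ 0.0031 -0.0022] F [ 3.46 -4.57 -1.44] T [-1.27 -1.33  0.63] w 24.6 q [-0.1   0.17 -0.5   0.   -0.9  -0.31]
R 166.2 phi -1.9665 Ftan -4.95 Frad 2.88
```

>>> jog_arm(
  plan=[
    [10,[0,0.012,0],[0,0,0.01]],
    [10,[0,0.023,0],[0,0,0.019]],
    [10,[0,0.023,0],[0,0,0.019]],
  ],
)

```text
clock: 12.92
position: [404.0, -202.3, 121.3]
ee_rot: [-0.537, 0.844, -0.001, 0.001]
contact_force: [4.5, -4.5, -1.2]
gripper_width: 24.4
grasp_force: 59.6
```

```bash
python3 go.py
```

```text
t 12.93 p [ 404.  -202.3  121.3] psi -2.0078 tilt [ 0.0024 -0.0019] F [ 4.55 -4.51 -1.22] T [-1.33 -1.16  0.58] w 24.4 q [-0.1   0.16 -0.51  0.   -0.9  -0.34]
R 166.2 phi -1.9824 Ftan -5.97 Frad 2.32
```

>>> jog_arm(
  plan=[
    [10,[0,0.012,0],[0,0,0.01]],
    [10,[0,0.023,0],[0,0,0.019]],
    [10,[0,0.023,0],[0,0,0.019]],
  ],
)

```text
clock: 13.3
position: [401.5, -201.1, 121.2]
ee_rot: [-0.528, 0.849, -0.001, 0.0]
contact_force: [3.4, -4.0, -1.6]
gripper_width: 24.4
grasp_force: 59.2
```

```bash
python3 go.py
```

```text
t 13.3 p [ 401.5 -201.1  121.2] psi -2.0286 tilt [ 0.0017 -0.0014] F [ 3.41 -4.   -1.58] T [-1.13 -1.    0.38] w 24.4 q [-0.1   0.16 -0.51  0.   -0.9  -0.36]
R 166.1 phi -1.9989 Ftan -4.77 Frad 2.22
```

The pull peaked and has fallen about 28 % (a click angle of roughly 0.05), so the wrench has clicked over. I'm stopping here and easing back the way I came before releasing.

>>> jog_arm(
  plan=[
    [10,[0,-0.025,0],[0,0,-0.02]],
    [10,[0,-0.05,0],[0,0,-0.04]],
    [10,[0,-0.08,0],[0,0,-0.06]],
    [10,[0,-0.11,0],[0,0,-0.078]],
    [10,[0,-0.11,0],[0,0,-0.078]],
  ],
)

```text
clock: 13.92
position: [410.0, -204.9, 120.8]
ee_rot: [-0.562, 0.827, 0.001, -0.0]
contact_force: [1.5, 4.9, 3.2]
gripper_width: 24.2
grasp_force: 59.3
```

```bash
python3 go.py
```

```text
t 13.93 p [ 410.  -204.9  120.8] psi -1.9491 tilt [-0.0014  0.0013] F [1.5  4.89 3.24] T [ 1.47 -0.26  0.07] w 24.2 q [-0.11  0.18 -0.49 -0.   -0.91 -0.27]
R 166.2 phi -1.9431 Ftan 0.38 Frad -5.1
```

>>> jog_arm(
  plan=[
    [45,[0,0,0],[0,0,0]],
    [45,[0,0,0],[0,0,0]],
    [45,[0,0,0],[0,0,0]],
    [45,[0,0,-0.25],[0,0,0]],
    [45,[0,0,-0.5],[0,0,0]],
    [45,[0,0,-0.8],[0,0,0]],
    [45,[0,0,-0.8],[0,0,0]],
  ],
)

```text
clock: 14.8
position: [412.0, -205.9, 203.1]
ee_rot: [-0.562, 0.827, -0.002, 0.002]
contact_force: [-1.3, 0.1, -0.3]
gripper_width: 45.0
grasp_force: 0.0
```

```bash
cat >> look.py <<'E'
def wrench(d,z0=174,z1=200):
    P=cloud(d);t=read_state()['position'];m=(P[:,:,2]>z0)&(P[:,:,2]<z1)&(P[:,:,1]<-115)&(P[:,:,0]>330)&(P[:,:,0]<540)&(P[:,:,1]>-330)
    q=P[m][:,:2].astype(np.float32); return len(q),cv2.fitLine(q,cv2.DIST_HUBER,0,.01,.01).ravel()
E
python3 - <<'E'
from look import *
for n in('scene','top'):
    d=snap(n,n+'5'); k,l=wrench(d); print(n,k,l, 'psi',np.arctan2(l[1],l[0]),'x at y=-50',l[2]+(-50-l[3])*l[0]/l[1])
    m=blob(d,[0,150,110],[8,255,255],(340,230,460,345)); ce,s,_=cen(m); print(ce,s,ray(d,*ce,180).round(1))
d=dict(np.load('pics/scene5.npz'));cv2.imwrite('pics/s5c.png',cv2.resize(d['img'][200:360,230:410,::-1],None,fx=3.5,fy=3.5,interpolation=cv2.INTER_CUBIC))
E
python3 go.py
```

```text
scene 778 [ 3.6080369e-01  9.3264180e-01  4.0672980e+02 -2.2188658e+02] psi 1.201667 x at y=-50 473.2262
[353. 248.] [352 248   3   1   3] [ 594.8 -104.   180. ]
top 1 [ 9.7360128e-01 -2.2825533e-01  3.6594904e+02 -2.9507562e+02] psi -0.23028536 x at y=-50 -679.39764
t 14.9 p [ 410.2 -205.3  200.5] psi -1.9491 tilt [-0.0005  0.0005] F [ 0.18  0.12 -0.08] T [ 0.01  0.01 -0.03] w 45.3 q [-0.11  0.09 -0.37 -0.   -1.11 -0.27]
R 166.6 phi -1.9413 Ftan -0.13 Frad -0.17Traceback (most recent call last):
  File "<stdin>", line 4, in <module>
  File "look.py", line 13, in cen
    n,l,s,c=cv2.connectedComponentsWithStats(m); i=1+np.argmax(s[1:,4]); return c[i],s[i],l==i
                                                     ~~~~~~~~~^^^^^^^^^
    return _wrapfunc(a, 'argmax', axis=axis, out=out, **kwds)
    return bound(*args, **kwds)
ValueError: attempt to get argmax of an empty sequence
```

>>> jog_arm(
  plan=[
    [45,[-0.4,0,0],[0,0,0]],
    [45,[-0.8,0,0],[0,0,0]],
    [45,[-1,0,0],[0,0,0]],
    [45,[-1,0,0],[0,0,0]],
  ],
)

```text
clock: 15.4
position: [447.1, -111.6, 199.6]
ee_rot: [-0.563, 0.827, 0.001, -0.001]
contact_force: [-0.2, -0.2, -1.4]
gripper_width: 45.0
grasp_force: 0.0
```

```bash
python3 go.py 451 -100.3 155 -1.944
```

```text
t 15.4 p [ 447.1 -111.6  199.6] psi -1.9466 tilt [-0.0027 -0.    ] F [-0.18 -0.24 -1.41] T [-0.03  0.08  0.03] w 45.0 q [ 0.11  0.1  -0.36 -0.   -1.11 -0.48]
(451.0, -100.3, 155.0, -1.944) shift [-0.12   0.004  0.446] turn [ 0.002 -0.001 -0.002]
R 65.9 phi -1.9336 Ftan 0.08 Frad 0.29
```

>>> jog_arm(
  plan=[
    [45,[-0.12,0,0.2],[0,0,0]],
    [45,[-0.12,0,0.4],[0,0,0]],
    [45,[-0.12,0,0.45],[0,0,0]],
    [45,[-0.12,0,0.45],[0,0,0]],
  ],
)

```text
clock: 15.9
position: [451.6, -102.0, 155.7]
ee_rot: [-0.561, 0.827, 0.0, -0.001]
contact_force: [0.0, 0.5, 0.2]
gripper_width: 44.9
grasp_force: 0.0
```

```bash
python3 - <<'E'
from look import *
d=snap('scene','scene6');P=cloud(d);s=read_state();t=s['position'];psi=-1.944
x=np.array([np.cos(psi),np.sin(psi)]);y=np.array([x[1],-x[0]])
Q=P-t;a=Q[:,:,:2]@x;b=Q[:,:,:2]@y
for lo,hi in((-60,-18),(18,60)):
    m=(abs(a)<16)&(b>lo)&(b<hi)&(Q[:,:,2]>22)&(d['range_z']>0); q=np.c_[a[m],b[m],P[m][:,2]]; print(q[np.argsort(q[:,2])][:10].round(0).tolist())
cv2.imwrite('pics/s6c.png',cv2.resize(d['img'][210:340,250:400,::-1],None,fx=4,fy=4,interpolation=cv2.INTER_CUBIC))
E
python3 go.py 451 -100.3 133 -1.944
```

```text
[[13.0, -29.0, 197.0], [2.0, -25.0, 198.0], [13.0, -31.0, 198.0], [13.0, -26.0, 198.0], [9.0, -34.0, 200.0], [13.0, -31.0, 201.0], [10.0, -32.0, 201.0], [13.0, -26.0, 202.0], [8.0, -34.0, 202.0], [15.0, -29.0, 203.0]]
[[11.0, 25.0, 196.0], [11.0, 20.0, 199.0], [15.0, 20.0, 199.0], [15.0, 23.0, 199.0], [11.0, 25.0, 200.0], [8.0, 27.0, 200.0], [13.0, 23.0, 201.0], [10.0, 32.0, 202.0], [11.0, 22.0, 203.0], [11.0, 29.0, 203.0]]
t 15.95 p [ 452.1 -101.8  156.3] psi -1.9491 tilt [ 0.0004 -0.0003] F [0.19 0.01 1.01] T [ 0.    0.03 -0.01] w 45.1 q [ 0.13  0.14 -0.43  0.   -1.   -0.51]
(451.0, -100.3, 133.0, -1.944) shift [-0.01   0.016  0.232] turn [-0.    -0.    -0.005]
R 55.0 phi -1.9114 Ftan -0.17 Frad -0.07
```

View pics/s6c.png

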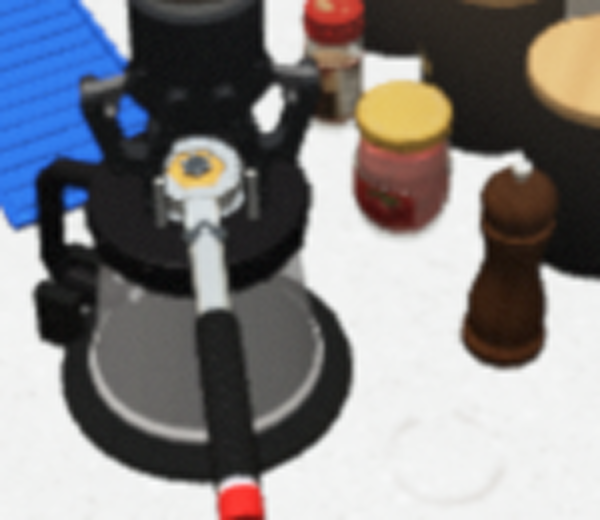

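The scene crop shows the pads either side of the neck at about (160,200) and (253,195), with tips about 197 above the worktop. I'm going down to put the tips just above the jug base, then closing on the neck.

>>> jog_arm(
  plan=[
    [45,[-0.01,0.01,0.12],[0,0,-0.004]],
    [45,[-0.01,0.01,0.24],[0,0,-0.004]],
    [45,[-0.01,0.01,0.24],[0,0,-0.004]],
    [45,[-0.01,0.01,0.24],[0,0,-0.004]],
  ],
)

```text
clock: 16.45
position: [451.6, -100.1, 131.9]
ee_rot: [-0.564, 0.826, -0.0, -0.0]
contact_force: [0.2, -0.5, -0.5]
gripper_width: 45.1
grasp_force: 0.0
```

>>> jog_arm(
  plan=[
    [26,[0,0,0],[0,0,0]],
    [26,[0,0,0],[0,0,0]],
    [26,[0,0,0],[0,0,0]],
  ],
)

```text
clock: 16.82
position: [451.5, -100.1, 132.1]
ee_rot: [-0.563, 0.826, -0.0, 0.0]
contact_force: [0.1, -0.2, 0.5]
gripper_width: 25.9
grasp_force: 0.0
```

```bash
python3 go.py 451 -100.3 131 -1.944
```

```text
t 16.82 p [ 451.5 -100.1  132.1] psi -1.9444 tilt [0.0004 0.    ] F [ 0.08 -0.22  0.48] T [ 0.01 -0.02  0.02] w 25.9 q [ 0.13  0.17 -0.47  0.   -0.93 -0.51]
(451.0, -100.3, 131.0, -1.944) shift [0.004 0.004 0.011] turn [-0.  0. -0.]
R 53.6 phi -1.9333 Ftan -0.15 Frad 0.18
```

No contact, centred. I'm gripping the neck now.

>>> jog_arm(
  plan=[
    [5,[0,0,0],[0,0,0]],
    [5,[0,0,0],[0,0,0]],
    [5,[0,0,0],[0,0,0]],
    [5,[0,0,0],[0,0,0]],
  ],
)

```text
clock: 17.32
position: [451.3, -100.1, 132.3]
ee_rot: [-0.564, 0.826, -0.0, -0.0]
contact_force: [-2.5, 2.6, 5.8]
gripper_width: 18.1
grasp_force: 60.3
```

```bash
python3 go.py
```

```text
t 17.32 p [ 451.3 -100.1  132.3] psi -1.9436 tilt [-0.0002 -0.0002] F [-2.51  2.56  5.75] T [0.55 0.87 0.58] w 18.1 q [ 0.13  0.17 -0.47  0.   -0.94 -0.51]
R 53.6 phi -1.9375 Ftan 3.26 Frad -1.49
```

>>> jog_arm(
  plan=[
    [5,[0,-0.008,-0.01],[0,0,-0.014]],
    [5,[0,-0.016,-0.02],[0,0,-0.029]],
    [5,[0,-0.016,-0.02],[0,0,-0.029]],
  ],
)

```text
clock: 17.7
position: [452.1, -100.4, 132.5]
ee_rot: [-0.575, 0.818, 0.001, -0.001]
contact_force: [1.1, 3.2, -6.1]
gripper_width: 18.2
grasp_force: 58.9
```

```bash
python3 go.py
```

```text
t 17.7 p [ 452.1 -100.4  132.5] psi -1.9152 tilt [-0.0022  0.0009] F [ 1.09  3.25 -6.07] T [0.72 0.13 0.06] w 18.2 q [ 0.13  0.17 -0.46 -0.   -0.94 -0.48]
R 53.6 phi -1.9218 Ftan 0.09 Frad -3.43
```

>>> jog_arm(
  plan=[
    [5,[-0.008,0,-0.03],[0,0,0]],
    [5,[-0.008,0,-0.07],[0,0,0]],
    [5,[-0.008,0,-0.11],[0,0,0]],
    [5,[-0.008,0,-0.16],[0,0,0]],
    [5,[-0.008,0,-0.22],[0,0,0]],
    [5,[-0.008,0,-0.3],[0,0,0]],
    [5,[-0.008,0,-0.4],[0,0,0]],
    [5,[-0.008,0,-0.4],[0,0,0]],
  ],
)

```text
clock: 18.7
position: [453.3, -98.1, 173.8]
ee_rot: [-0.576, 0.817, 0.001, 0.0]
contact_force: [-2.2, 7.7, -5.9]
gripper_width: 17.7
grasp_force: 61.9
```

```bash
python3 - <<'E'
from look import *
d=snap('scene','scene7')
cv2.imwrite('pics/s7c.png',cv2.resize(d['img'][180:340,230:410,::-1],None,fx=3.5,fy=3.5,interpolation=cv2.INTER_CUBIC))
E
python3 go.py
```

```text
t 18.75 p [453.4 -98.1 174.2] psi -1.9134 tilt [0.0003 0.0028] F [-1.16  7.83 -5.27] T [2.62 0.37 0.27] w 17.9 q [ 0.14  0.13 -0.4  -0.   -1.05 -0.48]
R 51.1 phi -1.9129 Ftan 3.72 Frad -6.99
```

View pics/s7c.png

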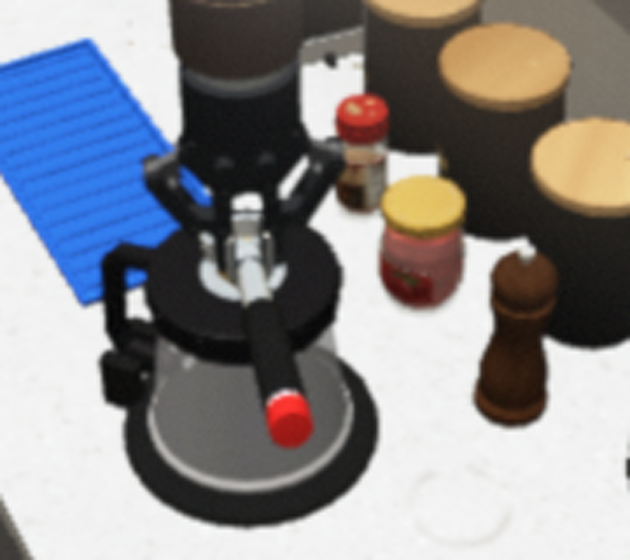

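The crop shows the wrench pitched up, with the knob high at (290,420) and the ring still down on the nut at (240,275). The ring jammed and turned in the pads. I'm lowering back along the same path to re-seat it.

>>> jog_arm(
  plan=[
    [5,[0,0,0.08],[0,0,0]],
    [5,[0,0,0.16],[0,0,0]],
    [5,[0,0,0.22],[0,0,0]],
    [5,[0,0,0.28],[0,0,0]],
    [5,[0.004,0,0.33],[0,0,0]],
    [5,[0.004,0,0.36],[0,0,0]],
    [5,[0.004,0,0.36],[0,0,0]],
  ],
)

```text
clock: 19.62
position: [451.6, -104.3, 139.7]
ee_rot: [-0.576, 0.817, -0.002, -0.003]
contact_force: [-5.4, -11.5, 5.0]
gripper_width: 17.3
grasp_force: 66.3
```

```bash
python3 go.py; python3 - <<'E'
from look import *
d=snap('scene','scene8')
m=blob(d,[0,150,110],[8,255,255],(280,290,345,345)); ce,s,l=cen(m); P=cloud(d); print(ce,s,np.median(P[l],0))
E
```

```text
t 19.62 p [ 451.6 -104.3  139.7] psi -1.9131 tilt [-0.003  -0.0068] F [ -5.44 -11.45   5.03] T [-3.13  1.43  0.26] w 17.3 q [ 0.13  0.16 -0.46  0.01 -0.96 -0.48]
R 57.5 phi -1.9061 Ftan 1.37 Frad 12.61
[314.97520661 332.89256198] [310 327  11  13 121] [ 386.37273385 -304.56840522  193.17458213]
```

>>> jog_arm(
  plan=[
    [30,[0,0,0],[0,0,0]],
    [45,[0,0,0],[0,0,0]],
    [45,[0,0,0],[0,0,0]],
    [45,[0,0,0],[0,0,0]],
  ],
)

```text
clock: 20.18
position: [453.4, -100.1, 138.1]
ee_rot: [-0.576, 0.817, -0.0, 0.0]
contact_force: [-0.1, -1.2, -0.9]
gripper_width: 45.3
grasp_force: 0.0
```

```bash
python3 - <<'E'
from look import *
d=snap('scene','scene9')
m=blob(d,[0,150,110],[8,255,255],(280,290,345,345)); ce,s,l=cen(m); P=cloud(d); print(ce,s,np.median(P[l],0)); print(wrench(d,172,205))
cv2.imwrite('pics/s9c.png',cv2.resize(d['img'][210:345,250:400,::-1],None,fx=4,fy=4,interpolation=cv2.INTER_CUBIC))
E
python3 go.py
```

```text
[316.07758621 336.20689655] [311 330  11  13 116] [ 387.85839186 -305.61804074  182.91912098]
(846, array([ 3.3477685e-01,  9.4229746e-01,  4.1519617e+02, -2.2546179e+02],
      dtype=float32))
t 20.23 p [ 453.3 -100.1  138. ] psi -1.9137 tilt [ 0.0004 -0.0001] F [ 0.76 -0.44 -0.55] T [-0.07  0.04 -0.03] w 45.2 q [ 0.13  0.16 -0.46  0.   -0.95 -0.48]
R 53.0 phi -1.9012 Ftan -0.86 Frad 0.17
```

View pics/s9c.png

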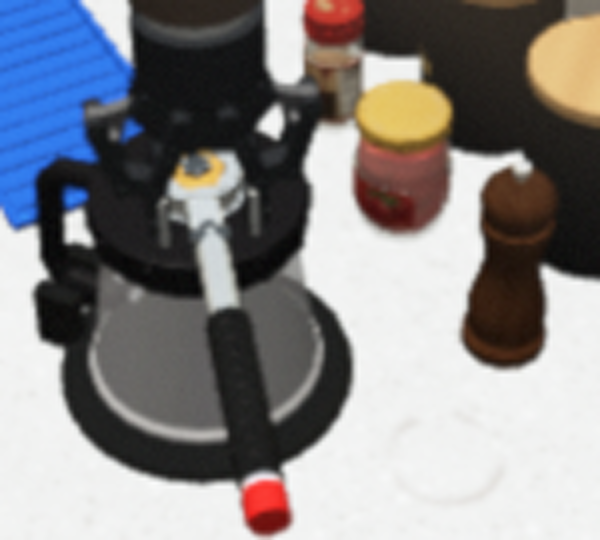

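The wrench is flat again on the nut: the knob is at (266,505) in the crop and its top is back at z 183. I'm regripping closer to the ring at r ≈ 42, slightly deeper, aligned to the handle and without preloading it.

```bash
python3 go.py 456.4 -89.6 130.5 -1.913
```

```text
t 20.23 p [ 453.3 -100.1  138. ] psi -1.9137 tilt [ 0.0004 -0.0001] F [ 0.76 -0.44 -0.55] T [-0.07  0.04 -0.03] w 45.2 q [ 0.13  0.16 -0.46  0.   -0.95 -0.48]
(456.4, -89.6, 130.5, -1.913) shift [-0.11   0.006  0.075] turn [-0.     0.    -0.001]
R 53.0 phi -1.9012 Ftan -0.86 Frad 0.17
```

>>> jog_arm(
  plan=[
    [40,[-0.06,0.006,0],[0,0,0]],
    [32,[-0.11,0.006,0.04],[0,0,0]],
    [28,[-0.11,0.006,0.075],[0,0,0]],
    [28,[-0.11,0.006,0.075],[0,0,0]],
    [28,[-0.11,0.006,0.075],[0,0,0]],
  ],
)

```text
clock: 20.85
position: [456.2, -89.8, 130.4]
ee_rot: [-0.576, 0.817, -0.0, -0.0]
contact_force: [-0.6, 0.4, -0.0]
gripper_width: 28.2
grasp_force: 0.0
```

>>> jog_arm(
  plan=[
    [22,[0,0,0],[0,0,0]],
    [5,[0,0,0],[0,0,0]],
    [5,[0,0,0],[0,0,0]],
    [5,[0,0,0],[0,0,0]],
  ],
)

```text
clock: 21.35
position: [456.5, -89.9, 130.8]
ee_rot: [-0.576, 0.817, -0.0, 0.0]
contact_force: [0.5, -0.7, 2.2]
gripper_width: 18.7
grasp_force: 59.0
```

```bash
python3 go.py
```

```text
t 21.35 p [456.5 -89.9 130.8] psi -1.9135 tilt [ 0.0009 -0.0004] F [ 0.47 -0.7   2.23] T [-0.26 -0.05  0.34] w 18.7 q [ 0.16  0.17 -0.46  0.   -0.93 -0.5 ]
R 42.3 phi -1.9075 Ftan -0.68 Frad 0.51
```

>>> jog_arm(
  plan=[
    [5,[0,-0.004,-0.015],[0,0,-0.01]],
    [5,[0,-0.004,-0.03],[0,0,-0.01]],
    [5,[0,-0.004,-0.03],[0,0,-0.01]],
  ],
)

```text
clock: 21.72
position: [456.3, -89.8, 132.4]
ee_rot: [-0.58, 0.815, 0.0, -0.0]
contact_force: [4.8, -1.8, -9.9]
gripper_width: 18.3
grasp_force: 58.8
```

```bash
python3 go.py
```

```text
t 21.73 p [456.3 -89.8 132.4] psi -1.9047 tilt [-0.001   0.0004] F [ 4.78 -1.76 -9.88] T [-0.56 -1.2  -0.11] w 18.3 q [ 0.16  0.17 -0.46 -0.   -0.94 -0.49]
R 42.2 phi -1.9136 Ftan -5.1 Frad 0.05
```

>>> jog_arm(
  plan=[
    [5,[0,-0.01,0],[0,0,0]],
    [5,[0,-0.018,0],[0,0,0]],
    [5,[0,-0.018,0],[0,0,0]],
  ],
)

```text
clock: 22.1
position: [456.7, -90.1, 132.8]
ee_rot: [-0.58, 0.814, 0.001, -0.001]
contact_force: [-1.2, 3.1, -6.0]
gripper_width: 18.4
grasp_force: 59.2
```

```bash
python3 go.py
```

```text
t 22.1 p [456.7 -90.1 132.8] psi -1.9036 tilt [-0.0033  0.0007] F [-1.19  3.13 -5.98] T [0.97 0.46 0.22] w 18.4 q [ 0.15  0.17 -0.46 -0.   -0.94 -0.49]
R 42.4 phi -1.9027 Ftan 2.15 Frad -2.57
```

>>> jog_arm(
  plan=[
    [5,[-0.008,0.006,0],[0,0,0]],
    [5,[-0.008,0.006,-0.02],[0,0,0]],
    [5,[-0.008,0.006,-0.04],[0,0,0]],
    [5,[-0.008,0.006,-0.04],[0,0,0]],
  ],
)

```text
clock: 22.6
position: [456.9, -89.9, 137.3]
ee_rot: [-0.58, 0.814, 0.0, -0.001]
contact_force: [-3.8, -1.6, -6.1]
gripper_width: 18.3
grasp_force: 59.4
```

```bash
python3 go.py
```

```text
t 22.6 p [456.9 -89.9 137.3] psi -1.9037 tilt [-0.0022 -0.0005] F [-3.79 -1.56 -6.06] T [-0.48  1.17  0.17] w 18.3 q [ 0.16  0.17 -0.45  0.   -0.95 -0.49]
R 42.2 phi -1.9 Ftan 3.09 Frad 2.7
```

>>> jog_arm(
  plan=[
    [5,[0.005,0.008,-0.01],[0,0,0]],
    [5,[0.005,0.008,-0.03],[0,0,0]],
    [5,[0.005,0.008,-0.06],[0,0,0]],
    [5,[0.005,0.008,-0.06],[0,0,0]],
  ],
)

```text
clock: 23.1
position: [457.1, -89.8, 143.8]
ee_rot: [-0.58, 0.814, -0.0, 0.0]
contact_force: [-3.8, -1.3, -4.5]
gripper_width: 18.2
grasp_force: 59.4
```

```bash
python3 go.py;  python3 - <<'E'
from look import *
d=snap('scene','s10');P=cloud(d)
m=blob(d,[0,150,110],[8,255,255],(270,290,360,350)); ce,s,l=cen(m); print(ce,s,np.median(P[l],0).round(1))
q=P[235:270,285:312].reshape(-1,3); r=np.hypot(q[:,0]-470.5,q[:,1]+50); q=q[(r<60)&(q[:,2]>175)];print(np.percentile(q[:,2],[10,50,90]))
E
```

```text
t 23.1 p [457.1 -89.8 143.8] psi -1.9034 tilt [ 0.0002 -0.0002] F [-3.8  -1.34 -4.51] T [-0.6   0.93  0.13] w 18.2 q [ 0.16  0.16 -0.44  0.   -0.97 -0.49]
R 42.0 phi -1.8961 Ftan 3.17 Frad 2.48
[315.98319328 332.29411765] [310 326  12  13 119] [ 387.8 -306.4  195.1]
[185.44559198 205.48539839 266.28563792]
```

It is rising level this time: the knob is up 12 mm for 13 mm of lift. Continuing.

>>> jog_arm(
  plan=[
    [5,[0.005,0.01,-0.01],[0,0,0]],
    [5,[0.005,0.01,-0.05],[0,0,0]],
    [5,[0.005,0.01,-0.1],[0,0,0]],
    [5,[0.005,0.01,-0.15],[0,0,0]],
    [5,[0.005,0.01,-0.15],[0,0,0]],
  ],
)

```text
clock: 23.78
position: [456.7, -89.7, 159.2]
ee_rot: [-0.58, 0.814, -0.001, 0.001]
contact_force: [0.8, -0.0, -5.6]
gripper_width: 18.4
grasp_force: 59.4
```

```bash
python3 go.py;  python3 - <<'E'
from look import *
d=snap('scene','s11');P=cloud(d)
m=blob(d,[0,150,110],[8,255,255],(270,280,360,350)); ce,s,l=cen(m); print(ce,s,np.median(P[l],0).round(1))
E
```

```text
t 23.77 p [456.7 -89.7 159.2] psi -1.9034 tilt [0.0022 0.0003] F [ 0.79 -0.   -5.65] T [ 0.09 -0.04  0.03] w 18.4 q [ 0.16  0.14 -0.42  0.   -1.   -0.49]
R 42.0 phi -1.9054 Ftan -0.75 Frad -0.26
[315.36363636 327.61363636] [309 322  13  13 132] [ 388.  -305.5  209.5]
```

Free of the nut: only the weight is on the hand and the moment is near zero. I'm lifting higher, turning to the mat's direction and carrying it over.

>>> jog_arm(
  plan=[
    [5,[0,0,-0.2],[0,0,0]],
    [5,[0,0,-0.4],[0,0,-0.08]],
    [5,[0,0,-0.6],[0,0,-0.16]],
    [5,[0,0,-0.7],[0,0,-0.24]],
    [5,[0,0,-0.7],[0,0,-0.317]],
    [5,[0,0,-0.7],[0,0,-0.317]],
  ],
)

```text
clock: 24.58
position: [455.6, -89.8, 228.1]
ee_rot: [-0.706, 0.708, 0.0, -0.0]
contact_force: [-1.1, 0.1, -4.8]
gripper_width: 18.2
grasp_force: 59.3
```

```bash
python3 go.py 481.5 385 225 -1.571
```

```text
t 24.57 p [455.6 -89.8 228.1] psi -1.5727 tilt [-0.0006  0.0002] F [-1.06  0.15 -4.81] T [ 0.08  0.01 -0.02] w 18.2 q [ 0.16  0.08 -0.31 -0.   -1.18 -0.16]
(481.5, 385.0, 225.0, -1.571) shift [-4.748 -0.25   0.032] turn [ 0.001  0.    -0.002]
R 42.5 phi -1.9293 Ftan 1.04 Frad 0.23
```

>>> jog_arm(
  plan=[
    [5,[-0.2,-0.05,0],[0,0,0]],
    [5,[-0.45,-0.1,0],[0,0,0]],
    [5,[-0.7,-0.15,0],[0,0,0]],
    [5,[-1,-0.25,0],[0,0,0]],
  ],
)

```text
clock: 25.08
position: [480.7, 10.7, 228.0]
ee_rot: [-0.706, 0.708, 0.0, -0.0]
contact_force: [1.0, -0.1, -5.5]
gripper_width: 18.3
grasp_force: 59.4
```

>>> jog_arm(
  plan=[
    [5,[-0.3,0,0],[0,0,0]],
    [5,[-0.65,0,0],[0,0,0]],
    [5,[-1,0,0],[0,0,0]],
  ],
)

```text
clock: 25.45
position: [480.8, 111.1, 227.9]
ee_rot: [-0.706, 0.708, 0.0, -0.0]
contact_force: [0.3, 0.5, -5.3]
gripper_width: 18.3
grasp_force: 59.4
```

>>> jog_arm(
  plan=[
    [5,[-0.3,0,0],[0,0,0]],
    [5,[-0.65,0,0],[0,0,0]],
    [5,[-1,0,0],[0,0,0]],
  ],
)

```text
clock: 25.82
position: [480.9, 211.2, 227.9]
ee_rot: [-0.706, 0.708, 0.0, -0.0]
contact_force: [0.6, -0.1, -5.3]
gripper_width: 18.0
grasp_force: 59.4
```

>>> jog_arm(
  plan=[
    [5,[-0.3,0,0],[0,0,0]],
    [5,[-0.65,0,0],[0,0,0]],
    [5,[-1,0,0],[0,0,0]],
  ],
)

```text
clock: 26.2
position: [481.0, 311.1, 227.7]
ee_rot: [-0.706, 0.708, 0.0, -0.001]
contact_force: [1.4, -0.7, -4.5]
gripper_width: 18.6
grasp_force: 59.4
```

>>> jog_arm(
  plan=[
    [5,[-0.25,0,0],[0,0,0]],
    [5,[-0.5,0,0],[0,0,0]],
    [5,[-0.7,0,0],[0,0,0]],
    [5,[-0.75,0,0],[0,0,0]],
    [5,[-0.75,0,0],[0,0,0]],
    [5,[-0.75,0,0],[0,0,0]],
  ],
)

```text
clock: 26.95
position: [481.3, 384.4, 228.6]
ee_rot: [-0.707, 0.708, -0.0, -0.0]
contact_force: [0.1, 1.3, -5.1]
gripper_width: 18.5
grasp_force: 59.4
```

```bash
python3 - <<'E'
from look import *
d=snap('top','t12');s=snap('scene','s12');P=cloud(s)
m=blob(s,[0,150,110],[8,255,255],(200,100,320,300)); ce,st,l=cen(m); print('knob',ce,st,np.median(P[l],0).round(1))
t=read_state()['position']
for D in(s,d):
    Q=cloud(D);k=(Q[:,:,2]>245)&(Q[:,:,2]<272)&(Q[:,:,1]<t[1]-30)&(Q[:,:,1]>t[1]-240)&(abs(Q[:,:,0]-t[0])<60); q=Q[k]
    if len(q)>20:
        l=cv2.fitLine(q.astype(np.float32),cv2.DIST_HUBER,0,.01,.01).ravel();print(len(q),l, q[:,1].min())
a=np.hstack([s['img'][120:300,170:370],d['img'][190:370,140:340]]);cv2.imwrite('pics/st12.png',cv2.resize(a[:,:,::-1],None,fx=2,fy=2,interpolation=cv2.INTER_CUBIC))
E
python3 go.py 481.5 385 75 -1.571
```

```text
knob [265.8030303  175.24242424] [261 171  10  10  66] [482.8 155.5 277.2]
63 [-5.8223728e-02  9.9819481e-01  1.4735224e-02  4.7777206e+02
  2.1072867e+02  2.6811899e+02] 149.58852933212302
t 27.05 p [481.4 384.4 228.7] psi -1.5725 tilt [0.0001 0.0001] F [ 0.25  0.16 -5.17] T [ 0.15  0.01 -0.04] w 18.2 q [ 0.94  0.35  0.04  0.   -1.26 -0.94]
(481.5, 385.0, 75.0, -1.571) shift [-6.000e-03 -1.000e-03  1.537e+00] turn [-0.     0.    -0.001]
R 434.5 phi 1.5457 Ftan 0.24 Frad 0.17
```

View pics/st12.png

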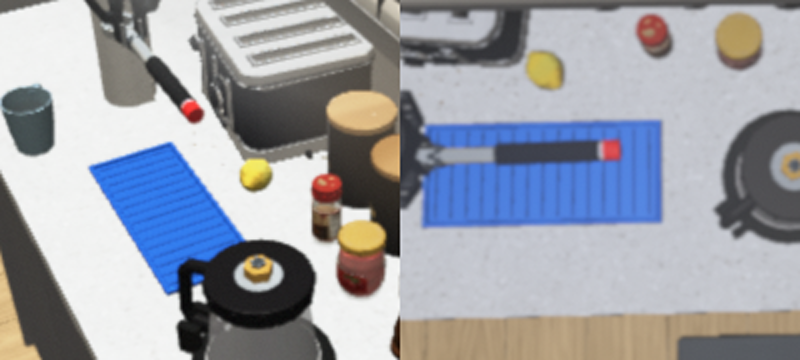

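The left view shows the nut bare on the jug and the wrench hanging level. The right view shows it in line over the mat, with the knob at about (610,150). Predicted ends are y 157 and 454, inside the mat floor at 142 to 471. Lowering now.

>>> jog_arm(
  plan=[
    [5,[0,0,0.2],[0,0,0]],
    [5,[0,0,0.5],[0,0,0]],
    [5,[0,0,0.8],[0,0,0]],
    [5,[0,0,1],[0,0,0]],
  ],
)

```text
clock: 27.55
position: [481.0, 384.1, 127.1]
ee_rot: [-0.707, 0.708, -0.0, -0.001]
contact_force: [0.5, 0.4, -5.4]
gripper_width: 18.5
grasp_force: 59.4
```

>>> jog_arm(
  plan=[
    [5,[0,0,0.3],[0,0,0]],
    [5,[0,0,0.6],[0,0,0]],
    [5,[0,0,0.8],[0,0,0]],
    [5,[0,0,0.95],[0,0,0]],
    [5,[0,0,1],[0,0,0]],
    [5,[0,0,1],[0,0,0]],
  ],
)

```text
clock: 28.3
position: [481.7, 385.3, 28.8]
ee_rot: [-0.707, 0.707, -0.0, 0.0]
contact_force: [-0.4, 0.6, -5.6]
gripper_width: 18.5
grasp_force: 59.4
```

```bash
python3 go.py 481.5 385 -25 -1.571 481.5 385 -31 -1.571; python3 - <<'E'
from look import *
s=snap('scene','s13');P=cloud(s)
m=blob(s,[0,150,110],[8,255,255],(200,150,320,300)); ce,st,l=cen(m); print('knob',ce,st,np.median(P[l],0).round(1))
E
```

```text
t 28.3 p [481.7 385.3  28.8] psi -1.5715 tilt [0.0006 0.0004] F [-0.38  0.57 -5.56] T [ 0.14 -0.06  0.02] w 18.5 q [ 0.94  0.53 -0.21  0.   -0.83 -0.94]
(481.5, 385.0, -25.0, -1.571) shift [0.003 0.002 0.538] turn [-0.001  0.    -0.   ]
(481.5, 385.0, -31.0, -1.571) shift [0.003 0.002 0.598] turn [-0.001  0.    -0.   ]
R 435.5 phi 1.5452 Ftan -0.39 Frad 0.56
knob [271.10526316 232.65789474] [268 229   7   8  38] [483.3 160.2  79.3]
```

>>> jog_arm(
  plan=[
    [5,[0,0,0.15],[0,0,0]],
    [5,[0,0,0.3],[0,0,0]],
    [5,[0,0,0.42],[0,0,0]],
    [5,[0,0,0.5],[0,0,0]],
    [5,[0,0,0.54],[0,0,0]],
    [5,[0,0,0.54],[0,0,0]],
  ],
)

```text
clock: 29.1
position: [481.3, 385.1, -25.8]
ee_rot: [-0.707, 0.707, -0.0, -0.0]
contact_force: [-0.8, 0.4, -5.1]
gripper_width: 18.5
grasp_force: 59.4
```

```bash
python3 go.py
```

```text
t 29.1 p [481.3 385.1 -25.8] psi -1.5716 tilt [-0.0001 -0.0003] F [-0.78  0.42 -5.07] T [ 0.09 -0.    0.04] w 18.5 q [ 0.94  0.6  -0.26  0.   -0.72 -0.94]
R 435.2 phi 1.5459 Ftan -0.79 Frad 0.4
```

>>> jog_arm(
  plan=[
    [5,[0,0,0.01],[0,0,0]],
    [5,[0,0,0.02],[0,0,0]],
    [5,[0,0,0.03],[0,0,0]],
    [5,[0,0,0.04],[0,0,0]],
    [5,[0,0,0.04],[0,0,0]],
  ],
)

```text
clock: 29.72
position: [481.4, 385.3, -29.4]
ee_rot: [-0.707, 0.707, -0.0, 0.0]
contact_force: [-0.6, -0.2, -3.8]
gripper_width: 18.4
grasp_force: 59.6
```

```bash
python3 go.py
```

```text
t 29.73 p [481.4 385.3 -29.4] psi -1.5713 tilt [0.0003 0.0001] F [-0.55 -0.21 -3.77] T [-0.09 -0.04  0.04] w 18.4 q [ 0.94  0.6  -0.26  0.   -0.71 -0.94]
R 435.4 phi 1.5457 Ftan -0.55 Frad -0.22
```

Contact is starting as the weight transfers. Another 2 mm down.

>>> jog_arm(
  plan=[
    [5,[0,0,0.01],[0,0,0]],
    [5,[0,0,0.02],[0,0,0]],
    [5,[0,0,0.02],[0,0,0]],
  ],
)

```text
clock: 30.1
position: [481.5, 385.3, -31.4]
ee_rot: [-0.707, 0.707, -0.0, 0.0]
contact_force: [0.9, 0.5, -2.4]
gripper_width: 18.8
grasp_force: 59.8
```

```bash
python3 go.py
```

```text
t 30.1 p [481.5 385.3 -31.4] psi -1.5714 tilt [0.0004 0.0002] F [ 0.86  0.55 -2.39] T [-0.04 -0.07  0.03] w 18.8 q [ 0.94  0.61 -0.26  0.   -0.71 -0.94]
R 435.5 phi 1.5456 Ftan 0.85 Frad 0.57
```

>>> jog_arm(
  plan=[
    [5,[0,0,0.01],[0,0,0]],
    [5,[0,0,0.018],[0,0,0]],
    [5,[0,0,0.018],[0,0,0]],
  ],
)

```text
clock: 30.48
position: [481.5, 385.3, -31.5]
ee_rot: [-0.707, 0.707, -0.0, 0.0]
contact_force: [-3.1, -0.4, 7.1]
gripper_width: 18.4
grasp_force: 61.0
```

```bash
python3 go.py
```

```text
t 30.48 p [481.5 385.3 -31.5] psi -1.571 tilt [0.0008 0.0003] F [-3.13 -0.41  7.08] T [-0.59  0.98 -0.07] w 18.4 q [ 0.94  0.61 -0.26  0.   -0.7  -0.94]
R 435.5 phi 1.5454 Ftan -3.12 Frad -0.49
```

Firmly seated. I'm unloading, opening and withdrawing straight up.

>>> jog_arm(
  plan=[
    [5,[0,0,-0.012],[0,0,0]],
    [5,[0,0,-0.012],[0,0,0]],
    [24,[0,0,-0.012],[0,0,0]],
    [40,[0,0,-0.012],[0,0,0]],
    [40,[0,0,-0.012],[0,0,0]],
    [40,[0,0,-0.012],[0,0,0]],
    [40,[0,0,-0.2],[0,0,0]],
    [40,[0,0,-0.6],[0,0,0]],
    [40,[0,0,-1],[0,0,0]],
    [40,[0,0,-1],[0,0,0]],
  ],
)

```text
clock: 31.72
position: [483.2, 387.3, 70.7]
ee_rot: [-0.707, 0.707, 0.0, 0.004]
contact_force: [0.3, 0.4, -1.3]
gripper_width: 40.0
grasp_force: 0.0
```

>>> jog_arm(
  plan=[
    [40,[0,0,-0.5],[0,0,0]],
    [40,[0,0,-1],[0,0,0]],
    [40,[0,0,-1],[0,0,0]],
  ],
)

```text
clock: 32.1
position: [483.2, 387.0, 171.0]
ee_rot: [-0.707, 0.707, 0.0, 0.005]
contact_force: [-0.1, 0.1, -0.5]
gripper_width: 40.4
grasp_force: 0.0
```

>>> jog_arm(
  plan=[
    [40,[-0.5,0,-0.2],[0,0,0]],
    [40,[-1,0,-0.4],[0,0,0]],
    [40,[-1,0,-0.4],[0,0,0]],
    [40,[-1,0,-0.4],[0,0,0]],
  ],
)

```text
clock: 32.6
position: [480.6, 484.3, 204.3]
ee_rot: [-0.707, 0.707, -0.0, -0.002]
contact_force: [0.1, -0.2, -0.6]
gripper_width: 40.2
grasp_force: 0.0
```

```bash
python3 - <<'E'
from look import *
s=snap('scene','s14');d=snap('top','t14')
for D,b in((s,(200,150,330,300)),(d,(150,240,290,310))):
    P=cloud(D);m=blob(D,[0,150,110],[8,255,255],b);ce,st,l=cen(m);print('knob',ce,st,np.median(P[l],0).round(1))
    m=blob(D,[105,150,60],[125,255,255],(140,180,310,312) if D is d else (200,180,310,275));q=P[m>0];print('mat',q.min(0).round(),q.max(0).round())
    k=(P[:,:,2]>10)&(P[:,:,2]<34)&(P[:,:,0]>425)&(P[:,:,0]<540)&(P[:,:,1]>135)&(P[:,:,1]<478);q=P[k];print(len(q),q.min(0).round(),q.max(0).round(),cv2.fitLine(q.astype(np.float32),cv2.DIST_HUBER,0,.01,.01).ravel())
a=np.hstack([s['img'][120:300,170:370],d['img'][190:370,140:340]]);cv2.imwrite('pics/st14.png',cv2.resize(a[:,:,::-1],None,fx=2,fy=2,interpolation=cv2.INTER_CUBIC))
E
python3 go.py
```

```text
knob [271.96666667 246.73333333] [269 244   7   6  30] [481.6 159.3  26. ]
mat [  84. -926.   -7.] [ 556.  477. 1046.]
528 [429. 147.  10.] [526. 464.  33.] [ 8.0983969e-04  9.9937546e-01 -3.5327166e-02  4.8219174e+02
  2.8134808e+02  2.2319679e+01]
knob [259. 274.] [259 274   1   1   1] [484.2 165.5  23.3]
mat [372.   6.  -7.] [ 554.  475. 1353.]
907 [443. 138.  10.] [540. 477.  34.] [-1.0429116e-02  9.9936217e-01 -3.4153502e-02  4.8256610e+02
  2.9861475e+02  2.2492941e+01]
t 32.7 p [481.1 483.6 205.1] psi -1.5725 tilt [-0.0018 -0.0024] F [-0.12 -0.29  0.49] T [-0.03  0.03 -0.  ] w 39.7 q [ 1.02  0.48  0.19 -0.   -1.28 -1.03]
R 533.7 phi 1.551 Ftan -0.11 Frad -0.3
```

View pics/st14.png

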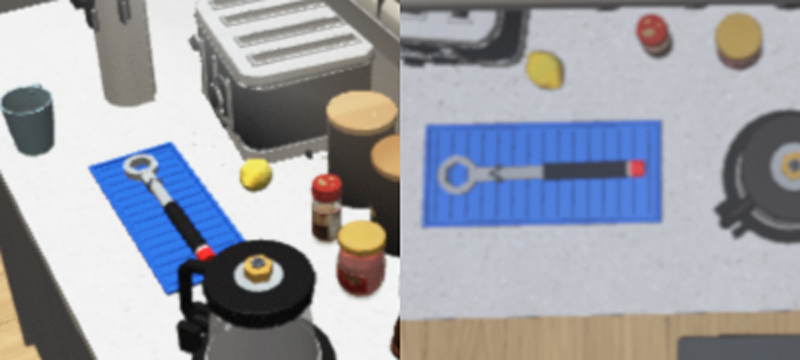

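Both views show the wrench flat and wholly on the mat, with the ring at (457,174) and the knob at (636,168) in the right-hand view. The nut is bare and the jars have not moved. Handing in.

```bash
python3 -c "
from bench import job_done
print(job_done())"
```

```text
the job is handed in; nothing more can be done
None
```

The wrench was turned clockwise until it clicked and stopped there (about 0.05 rad past break-over, judged from the drop in pull), then lifted off the nut on the second try after it jammed and was re-seated, and laid flat with its whole length on the blue mat; the job is handed in at about 33 s.

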